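Put the rummaged radio parts back in their stock trays

TASK

A customer has rummaged through the parts on this radio flea-market table: put the two ring cores, the two tuning knobs and the right-angle adapter back, each in the tray that already holds its kind, standing or lying flat on the tray's floor the same way up as now and not on top of anything. Set them down, do not drop them, for ferrite chips and knobs dent, and leave the battery pack and the handheld radio where they lie.

Things in the scene. Friction and masses are not known exactly. Their poses are not given: they have to be found in the camera images.
- core_a: Ferrite ring core, dark grey: flat ring, 44 mm outside, 26 mm hole, 16 mm high, 76 g, loose, lying flat on the table. Origin: centre of its underside, on the ring's axis; z up. Grasp it across its outside, fingertips close to the table.
- core_b: Ferrite ring core, dark grey: flat ring, 44 mm outside, 26 mm hole, 16 mm high, 76 g, loose, lying flat on the table. Origin: centre of its underside, on the ring's axis; z up. Grasp it across its outside, fingertips close to the table. Like core_a.
- knob_a: Round aluminium tuning knob, loose, standing skirt down: foot skirt 44 mm across, 4 mm high, above it a fluted grip 38 mm across; 24 mm high in all, solid flat top with a small dark dimple; 70 g. Origin: centre of its underside, on its axis; z up. Grasp the 38 mm grip above the skirt.
- knob_b: Round aluminium tuning knob, loose, standing skirt down: foot skirt 44 mm across, 4 mm high, above it a fluted grip 38 mm across; 24 mm high in all, solid flat top with a small dark dimple; 70 g. Origin: centre of its underside, on its axis; z up. Grasp the 38 mm grip above the skirt. Like knob_a.
- adapter: Metal right-angle coax adapter, loose L lying flat, 26 mm high, 120 g. Run 52 mm along x: 26 mm round sleeve (-x), 26 mm square block (+x); at x = +13 mm a 22 mm round port points to +y, to y = 38 mm. Origin: middle of the run, on its underside; z up; x starts within 0.55 rad of world +y. Grasp end to end along x.
- tray_cores: Shallow open grey tray, fixed, 140 (x) by 200 (y) by 35 mm high, walls and floor 3 mm. The three trays are alike but for their stock: this one holds five ring cores, fixed, on its far (+x) side from x = +19 mm on, at most 32 mm above the floor; the near (-x) part of the floor is free. Origin: centre of underside; x points away from the robot (within 0.12 rad), z up.
- tray_knobs: Shallow open grey tray, fixed, 140 (x) by 200 (y) by 35 mm high, walls and floor 3 mm. The three trays are alike but for their stock: this one holds four tuning knobs, fixed, on its far (+x) side from x = +19 mm on, at most 24 mm above the floor; the near (-x) part of the floor is free. Origin: centre of underside; x points away from the robot (within 0.12 rad), z up.
- tray_adapters: Shallow open grey tray, fixed, 140 (x) by 200 (y) by 35 mm high, walls and floor 3 mm. The three trays are alike but for their stock: this one holds three right-angle adapters, fixed, on its far (+x) side from x = +12 mm on, at most 26 mm above the floor; the near (-x) part of the floor is free. Origin: centre of underside; x points away from the robot (within 0.12 rad), z up.
- battery: Battery pack of a handheld radio, a black slab 70 mm (x) by 50 mm (y), 22 mm high, 160 g, loose, lying flat among the parts. Origin: centre of its underside. A bystander.
- radio: Handheld radio lying on its back on the robot's right, case 140 mm (x) by 62 mm (y), 36 mm high, rubber antenna to x = +167 mm; 420 g, loose. Origin: centre of the underside of its case. A bystander.
Mind the look-alikes: they are no part of the job. Leave any orange look-alike of the tray_knobs alone.

How it is judged:
By the outcome, as a careful person would: the job done as asked, in the order asked, and still so for the second after the job is handed in, with the robot touching nothing.
It also fails if it takes over 115 s, if anything falls off the work surface, if the arm or the gripper's body presses on something with over 40 N, if the wrist force passes 120 N, or if a joint passes its speed limit or range.

ROBOT

A 6-joint arm with a two-finger parallel gripper is mounted at the origin on the work surface. World frame = base frame: x ahead of the robot, y to its left, z up, the work surface at z = 0. Lengths are in m, angles in rad, forces in N, time in s.
With the tool pointing down it reaches from about 0.35 to 0.775 m from the base axis. Payload 5.5 kg.
Tool frame: the origin (TCP) lies on the mounting face of the last link; the fingertips stand 173 mm ahead of it and the grasp point (between the pads) lies 155 mm ahead of it; z points along the fingers, y is the direction in which the jaws open and shut (so a half turn about z gives the same grasp; the last joint's range is limited). The gripper opens to 85 mm and grips with 20 to 120 N. Pads are 22 mm wide; open, the fingers measure 114 mm over their backs; the gripper's body (76 mm by 85 mm) begins 54 mm behind the grasp point. The pads swing forward as they close: fully open they stand 13 mm farther back than shut.
Start: joints at [-1.258, 0.313, 0.046, 1.304, 0, 1.431], TCP at [0.252, -0.517, 0.405] pointing down, gripper open.
Joint ranges: [-2.76, 2.76], [-0.86, 1.69], [-1.03, 1.26], [-2.2, 2.34], [-1.47, 1.5], [-3.14, 3.14]. Speed limits (rad/s): [2.57, 2.57, 3.14, 3.14, 3.14, 3.14].

INTERFACE

Orientations are given as a unit quaternion [w, x, y, z].
In Python, from workcell import get_state, eyes, env gives the robot as it stands. The module is installed in compiled form; this text tells all that it offers.
- The arm moves only by the tool carry_out, never from a script. Its argument "motion" is a list of rows, each an object of numbers: "jaw": the opening, from -1 (shut) to 1 (fully open); "tx", "ty", "tz": the shift along the tool's x, y, z in cm; "wx", "wy", "wz": the turn, a rotation vector about the tool's x, y, z in degrees. In form: [{"jaw": .., "tx": .., "ty": .., "tz": .., "wx": .., "wy": .., "wz": ..}, ...]. A call has 1 to 20 rows; each row shifts and turns the commanded pose from where the row before left it, along the tool's axes as they then stand; what a row does not reach is not made up. A row lasts 1/8 s, in which the tool goes at most 62.5 mm and 10.7 degrees, less where a joint would pass 70% of its speed; a pose out of reach is approached as far as the arm can. A call with a gripper value outside its range is refused whole. The fingers move at their own pace and stop on an object; "force" is the grip in N (left out, the last holds). Time passes only in rows, so rows that do not move let the fingers close. It gives the time, the measured TCP pose, the force and the opening at its end, in the units of the state.
- get_state(): the state, without advancing time (a new reading comes with each control period).
- eyes.read_camera(name): name is "scene" or "top" or "wrist"; returns the picture (420x560x3 uint8, blue, green, red); there is no depth.
- eyes.calibration(name): a dict with "K" (3x3 intrinsics, pixels), "camera_from_world" (4x4, takes a point from world to camera coordinates). Camera axes: x right, y up, looking along -z (the intrinsics and any distortion apply to the point x, -y, -z); pixel columns grow to the right and rows downward; lengths in m; the calibration is good to about 2 mm. A picture is of the moment at which its call begins: read the wrist's pose just before it. calibration takes no time and is no camera call; for the wrist camera it gives the pose at the moment of the call.
- env.hand_in(): hands the job in, once; it reports no verdict.
The state is a dict: "clock": time; "joint_pos": joint angles; "qvel": joint speeds; "tau": joint torques, N m; "tcp_pos": TCP position; "orientation": TCP orientation; "wrist_force": force on the tool from outside, world axes, zero at the start; "ft_torque": the same for the moment, N m; "finger_gap": finger opening in m.
Only numpy, scipy, OpenCV 4.12 (cv2) and the standard library are available. Lean on these libraries where they do the work, as an engineer would, in place of code of your own. Each camera call takes 0.05 s, during which the arm holds its last target.

## Working session

There is one attempt and no reset: what is moved stays moved. The work goes in short steps, Python scripts to look and compute and a tool call to move; the robot and the scene stay as the last step left them, time stands still between calls to the robot, and variables do not carry over. Pictures are saved under pics/ and viewed, and the job is handed in when it is done.

Besides the shell and the picture viewer there is one more tool, called after "Emit:" as name(argument=value, ...) on one line, values as JSON. carry_out: Moves the arm, as the interface text tells. Its arguments: {"type":"object","properties":{"motion":{"type":"array"},"force":{"type":"number"}},"required":["motion"]}

```bash
mkdir -p pics
python3 - <<'E'
from workcell import get_state, eyes, env
import cv2,json
print(get_state())
for n in ["scene","top","wrist"]:
    c=eyes.calibration(n); print(n,c)
    im=eyes.read_camera(n); cv2.imwrite(f"pics/{n}0.png",im)
E
```

```text
{'clock': 0.0, 'joint_pos': array([-1.25760302e+00,  3.14001177e-01,  4.49743435e-02,  1.30359672e+00,
       -5.06557857e-06,  1.43120305e+00]), 'qvel': array([ 3.41328110e-04, -3.55095588e-06,  1.22165679e-03, -5.92281516e-04,
       -1.60419352e-03, -1.28747435e-03]), 'tau': array([-7.22126115e-04, -4.80622315e+01,  2.98535174e+01,  1.93055591e-02,
       -5.08275832e-05,  1.28543149e-06]), 'tcp_pos': array([ 0.25147955, -0.51687052,  0.40380624]), 'orientation': array([-9.09956326e-04,  9.74481901e-01,  2.24464229e-01, -8.17255416e-05]), 'wrist_force': array([-0.40448927,  0.72423885, -0.00490419]), 'ft_torque': array([-0.05560295,  0.00772819,  0.00475303]), 'finger_gap': 0.08552776261492578}
scene {'K': array([[382.10122971,   0.        , 276.04874275],
       [  0.        , 382.10122971, 209.8583006 ],
       [  0.        ,   0.        ,   1.        ]]), 'camera_from_world': array([[-0.39895947,  0.91685919,  0.01416207,  0.24384403],
       [-0.52766893, -0.24218462,  0.81419415,  0.16773267],
       [ 0.74993123,  0.31735758,  0.58041995, -1.19816747],
       [ 0.        ,  
[... 302 characters left out ...]
54802,  0.09921813,  0.20581548, -0.42630609],
       [-0.20456396, -0.02273721,  0.97858909, -1.41602343],
       [ 0.        ,  0.        ,  0.        ,  1.        ]])}
wrist {'K': array([[296.5608799 ,   0.        , 282.69356974],
       [  0.        , 296.5608799 , 213.51023425],
       [  0.        ,   0.        ,   1.        ]]), 'camera_from_world': array([[ 4.37166570e-01, -8.99380520e-01, -2.63912434e-04,
        -5.73735361e-01],
       [ 8.59585364e-01,  4.17909416e-01, -2.94048843e-01,
         3.69550279e-02],
       [ 2.64572093e-01,  1.28321469e-01,  9.55790358e-01,
        -3.79600066e-01],
       [ 0.00000000e+00,  0.00000000e+00,  0.00000000e+00,
         1.00000000e+00]])}
```

View pics/top0.png

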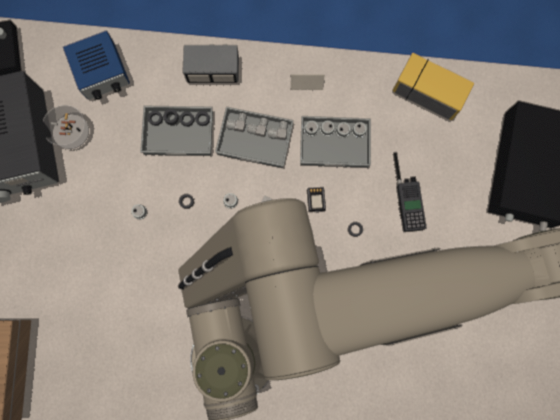

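View pics/scene0.png

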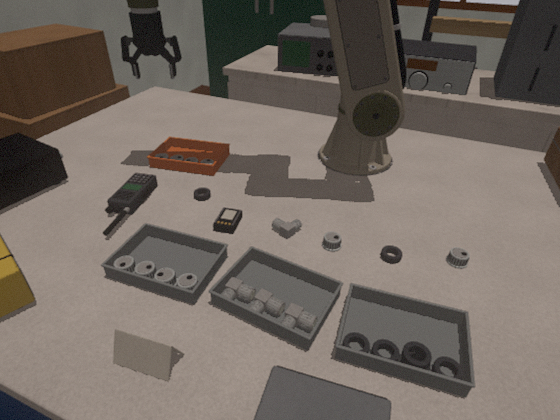

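View pics/wrist0.png

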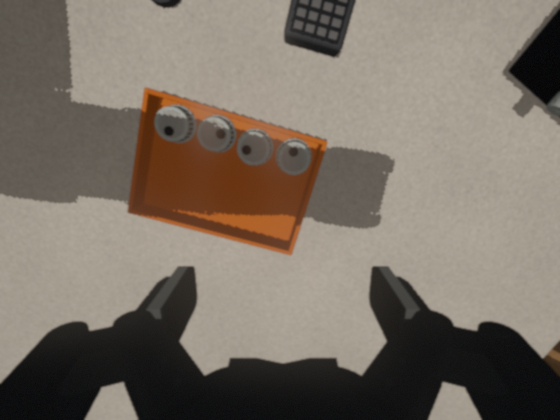

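The top view shows these things:
- Knobs at (139,211) and (231,201), cores at (186,201) and (355,229), and the battery at (316,200). The adapter is hidden under the arm, but the scene view shows it at (287,228).
- Grey trays from left to right: cores (178,131), adapters (255,137) and knobs (335,142).
- The tray of knobs at wrist (230,170) is orange, so it is the look-alike. The grey one at top (335,142), which holds knobs, is tray_knobs.

Next I'll enlarge the crops and measure.

```bash
cat > h.py <<'E'
import numpy as np, cv2
from workcell import get_state, eyes, env
def ray(c,uv):
    K=c["K"];T=c["camera_from_world"];R=T[:3,:3];t=T[:3,3]
    d=np.linalg.inv(K)@np.array([uv[0],uv[1],1.0]); d=np.array([d[0],-d[1],-d[2]])
    return -R.T@t, R.T@d
def onplane(c,uv,z):
    o,d=ray(c,uv); return o+d*(z-o[2])/d[2]
def proj(c,P):
    p=c["camera_from_world"]@np.append(P,1.0); q=c["K"]@np.array([p[0],-p[1],-p[2]]); return q[:2]/q[2]
def twov(c1,u1,c2,u2):
    o1,d1=ray(c1,u1);o2,d2=ray(c2,u2)
    A=np.stack([d1,-d2],1); s=np.linalg.lstsq(A,o2-o1,rcond=None)[0]
    a=o1+s[0]*d1;b=o2+s[1]*d2
    return (a+b)/2,np.linalg.norm(a-b)
E
python3 - <<'E'
import cv2
t=cv2.imread('pics/top0.png');s=cv2.imread('pics/scene0.png')
cv2.imwrite('pics/t_crop.png',cv2.resize(t[95:245,125:385],None,fx=3,fy=3,interpolation=cv2.INTER_CUBIC))
cv2.imwrite('pics/s_crop.png',cv2.resize(s[180:390,100:480],None,fx=2.1,fy=2.1,interpolation=cv2.INTER_CUBIC))
E
```

```text
(no output)
```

View pics/t_crop.png

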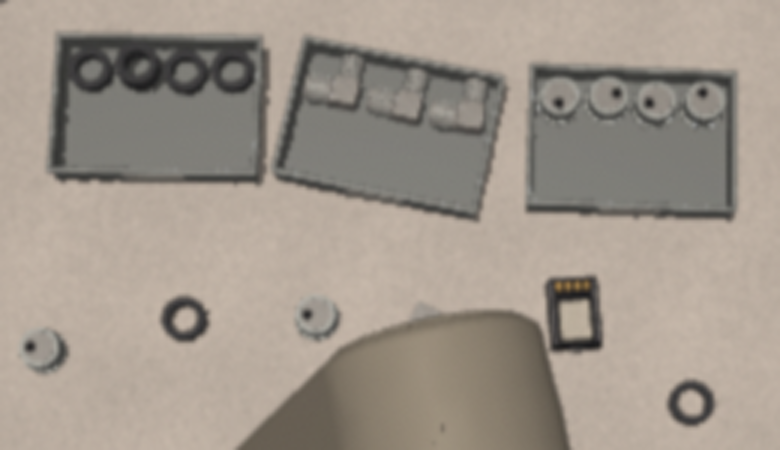

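View pics/s_crop.png

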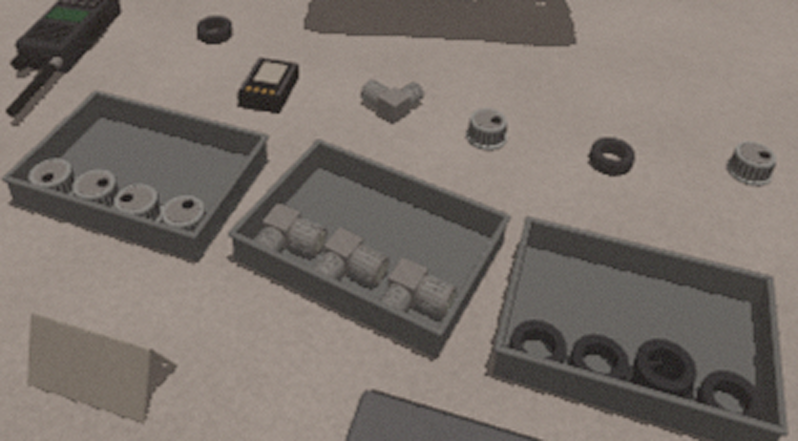

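The crops give these pixels for the top image:
- **Core tray corners:** crop (60,37), (262,40), (263,180), (52,176). The corners of the other trays are equally clear.
- **Parts:** two rings and two knobs on the table, and the L-shaped adapter between the battery and a knob.

Now I'll turn the pixels into positions.

Run:
```python
from h import *
c=eyes.calibration('top');cs=eyes.calibration('scene')
t=cv2.imread('pics/top0.png');s=cv2.imread('pics/scene0.png')
f=lambda p:np.array([p[0]/3+125-0.33,p[1]/3+95-.33])
trays={'cores':[(60,37),(262,40),(263,180),(52,176)],'adapt':[(306,40),(504,80),(479,217),(277,179)],'knobs':[(531,67),(736,73),(734,215),(528,210)]}
for n,cc in trays.items():
    P=np.array([onplane(c,f(p),.035) for p in cc])[:,:2]
    e=[np.linalg.norm(P[i]-P[(i+1)%4]) for i in range(4)]
    m=P.mean(0); d=(P[0]-P[3])+(P[1]-P[2]); print(n,m.round(4),'edges',np.round(e,3),'yaw',np.arctan2(d[1],d[0]).round(3))
g=cv2.cvtColor(t,cv2.COLOR_BGR2GRAY)
# rings in top
for n,(u,v) in {'coreL':(186,201),'coreR':(355,229)}.items():
    G=cv2.resize(g[v-13:v+14,u-13:v*0+u+14],None,fx=4,fy=4,interpolation=cv2.INTER_CUBIC)
    _,M=cv2.threshold(G,0,255,cv2.THRESH_BINARY_INV+cv2.THRESH_OTSU)
    k,_=cv2.findContours(M,cv2.RETR_EXTERNAL,cv2.CHAIN_APPROX_NONE);k=max(k,key=cv2.contourArea)
    (x,y),ax,a=cv2.fitEllipse(k); uv=((x+.5)/4-.5+u-13,(y+.5)/4-.5+v-13)
    print(n,np.round(uv,2),np.array(ax)/4,onplane(c,uv,.009).round(4))
# scene top face guesses via prediction
for n,p,z in [('knobL',(43,348),.02),('knobM',(317,315),.02)]:
    print(n,onplane(c,f(p),z).round(4))
fs=lambda p:np.array([p[0]/2.1+100,p[1]/2.1+180])
for n,p,z in [('knobL',(756,154),.024),('knobM',(489,119),.024),('coreL',(613,152),.016),('coreR',(214,26),.016),('adapt L-corner top',(393,104),.026),('armtip1',(372,86),.02),('armtip2',(415,90),.02)]:
    print(n,onplane(cs,fs(p),z).round(4))
print([ (onplane(c,q,.0)).round(3) for q in [(398,180),(425,228),(309,188),(325,210)]])
```

```text
cores [0.6244 0.2338] edges [0.2   0.144 0.205 0.143] yaw 0.116
adapt [0.6262 0.0055] edges [0.2   0.142 0.199 0.145] yaw -0.075
knobs [ 0.6375 -0.2291] edges [0.201 0.145 0.198 0.146] yaw 0.061
coreL [186.19 200.97] [14.94740582 15.76088428] [0.4224 0.1854 0.009 ]
coreR [354.96 228.95] [15.09644127 15.59546471] [ 0.3902 -0.3075  0.009 ]
knobL [0.3783 0.3141 0.02  ]
knobM [0.437  0.0571 0.02  ]
knobL [0.3808 0.3182 0.024 ]
knobM [0.4385 0.0601 0.024 ]
coreL [0.4272 0.1873 0.016 ]
coreR [ 0.396 -0.303  0.016]
adapt L-corner top [ 0.4592 -0.0396  0.026 ]
armtip1 [ 0.4321 -0.0755  0.02  ]
armtip2 [ 0.4192 -0.0296  0.02  ]
[array([ 0.55 , -0.425,  0.   ]), array([ 0.415, -0.51 ,  0.   ]), array([ 0.499, -0.166,  0.   ]), array([ 0.438, -0.218,  0.   ])]
```

Tray sizes come out at 0.200 by 0.144 m, which agrees with the given sizes. I'll turn the tool so its y is world +y (yaw π), since the last joint stays in range there. Then I'll go above the right core.

Emit:
carry_out(motion=[{"wz": -10.27},{"wz": -10.27},{"wz": -10.27},{"wz": -10.27},{"wz": -10.27},{"wz": -10.27},{"wz": -10.27},{"wz": -10.27},{"wz": -10.27},{"wz": -10.27},{"wz": -10.27},{"wz": -10.27},{"wz": -10.27},{"wz": -10.27},{"wz": -10.27}], force=30)

```text
invalid input at $.motion[0]: expected keys jaw, tx, ty, tz, wx, wy, wz
```

Emit:
carry_out(motion=[{"tx": -2.7,"ty": 4.2,"tz": 2},{"tx": -2.7,"ty": 4.2,"tz": 2},{"tx": -2.7,"ty": 4.2,"tz": 2},{"tx": -2.7,"ty": 4.2,"tz": 2},{"tx": -3,"ty": 4.4,"tz": 2},{}])

```text
invalid input at $.motion[0]: expected keys jaw, tx, ty, tz, wx, wy, wz
```

```bash
cat >> h.py <<'E'
def st():
    s=get_state();q=s['orientation']
    from scipy.spatial.transform import Rotation as R
    M=R.from_quat([q[1],q[2],q[3],q[0]]).as_matrix()
    print('t %.2f'%s['clock'],'tcp',s['tcp_pos'].round(4),'yaw',np.degrees(np.arctan2(M[1,0],M[0,0])).round(2),'tilt',M[:2,2].round(4),'F',s['wrist_force'].round(1),'gap %.4f'%s['finger_gap'],'q',s['joint_pos'].round(2))
    return s
def shot(n,cam='wrist'):
    c=eyes.calibration(cam);im=eyes.read_camera(cam);cv2.imwrite(f'pics/{n}.png',im);np.savez(f'pics/{n}.npz',**c);return c,im
E
python3 - <<'E'
from h import *
st();shot('w1');c,_=shot('top1','top')
E
```

```text
t 0.15 tcp [ 0.2515 -0.5169  0.404 ] yaw 25.94 tilt [-0.0004  0.0014] F [ 0.6 -0.2  0.2] gap 0.0856 q [-1.26  0.31  0.05  1.3   0.    1.43]
```

View pics/w1.png

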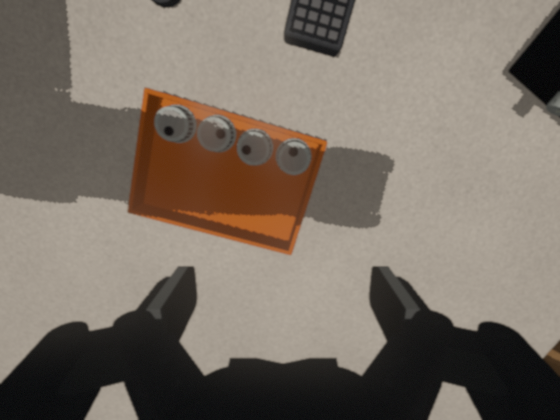

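View pics/top1.png

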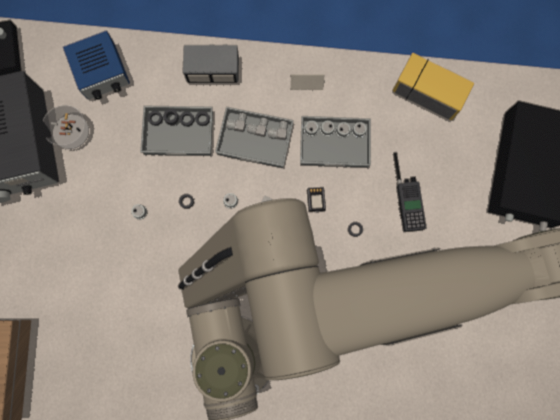

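Every row needs all seven keys and nothing has moved. The pictures are the same as before.

Emit:
carry_out(motion=[{"jaw": 1,"tx": 0,"ty": 0,"tz": 0,"wx": 0,"wy": 0,"wz": -10.27},{"jaw": 1,"tx": 0,"ty": 0,"tz": 0,"wx": 0,"wy": 0,"wz": -10.27},{"jaw": 1,"tx": 0,"ty": 0,"tz": 0,"wx": 0,"wy": 0,"wz": -10.27},{"jaw": 1,"tx": 0,"ty": 0,"tz": 0,"wx": 0,"wy": 0,"wz": -10.27},{"jaw": 1,"tx": 0,"ty": 0,"tz": 0,"wx": 0,"wy": 0,"wz": -10.27},{"jaw": 1,"tx": 0,"ty": 0,"tz": 0,"wx": 0,"wy": 0,"wz": -10.27},{"jaw": 1,"tx": 0,"ty": 0,"tz": 0,"wx": 0,"wy": 0,"wz": -10.27},{"jaw": 1,"tx": 0,"ty": 0,"tz": 0,"wx": 0,"wy": 0,"wz": -10.27},{"jaw": 1,"tx": 0,"ty": 0,"tz": 0,"wx": 0,"wy": 0,"wz": -10.27},{"jaw": 1,"tx": 0,"ty": 0,"tz": 0,"wx": 0,"wy": 0,"wz": -10.27},{"jaw": 1,"tx": 0,"ty": 0,"tz": 0,"wx": 0,"wy": 0,"wz": -10.27},{"jaw": 1,"tx": 0,"ty": 0,"tz": 0,"wx": 0,"wy": 0,"wz": -10.27},{"jaw": 1,"tx": 0,"ty": 0,"tz": 0,"wx": 0,"wy": 0,"wz": -10.27},{"jaw": 1,"tx": 0,"ty": 0,"tz": 0,"wx": 0,"wy": 0,"wz": -10.27},{"jaw": 1,"tx": 0,"ty": 0,"tz": 0,"wx": 0,"wy": 0,"wz": -10.27}], force=30)

```text
clock: 2.12
tcp_pos: [0.2515, -0.517, 0.4046]
orientation: [-0.0, -0.003, 1.0, 0.0]
wrist_force: [-1.2, -0.1, 0.5]
finger_gap: 0.0853
```

Emit:
carry_out(motion=[{"jaw": 1,"tx": -2.8,"ty": 4.2,"tz": 2,"wx": 0,"wy": 0,"wz": 0},{"jaw": 1,"tx": -2.8,"ty": 4.2,"tz": 2,"wx": 0,"wy": 0,"wz": 0},{"jaw": 1,"tx": -2.8,"ty": 4.2,"tz": 2,"wx": 0,"wy": 0,"wz": 0},{"jaw": 1,"tx": -2.8,"ty": 4.2,"tz": 2,"wx": 0,"wy": 0,"wz": 0},{"jaw": 1,"tx": -2.8,"ty": 4.4,"tz": 2,"wx": 0,"wy": 0,"wz": 0},{"jaw": 1,"tx": 0,"ty": 0,"tz": 0,"wx": 0,"wy": 0,"wz": 0},{"jaw": 1,"tx": 0,"ty": 0,"tz": 0,"wx": 0,"wy": 0,"wz": 0}])

```text
clock: 3.0
tcp_pos: [0.3918, -0.3052, 0.3049]
orientation: [0.0, -0.0, 1.0, -0.0]
wrist_force: [0.4, 0.8, 0.6]
finger_gap: 0.0853
```

Run:
```python
from h import *
st();shot('w2')
```

```text
t 3.00 tcp [ 0.3918 -0.3052  0.3049] yaw -179.96 tilt [ 0.0001 -0.0007] F [0.4 0.8 0.6] gap 0.0853 q [-0.82  0.22 -0.33  1.02 -0.   -0.82]
```

View pics/w2.png

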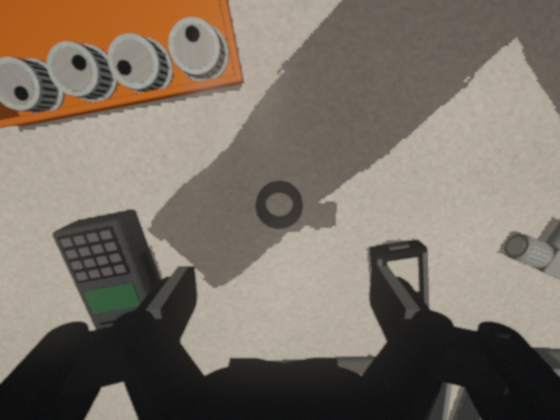

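The core is at pixel (279,205), midway between the fingers. The adapter's sleeve shows at (520,245). I'll measure the core from this view.

```bash
cat >> h.py <<'E'
def ringfit(im,u,v,r,thr=None,dark=True):
    g=cv2.GaussianBlur(cv2.cvtColor(im,cv2.COLOR_BGR2GRAY),(3,3),0); x0,y0=u-r,v-r
    G=g[y0:v+r,x0:u+r]
    if thr is None: thr,_=cv2.threshold(G,0,255,cv2.THRESH_OTSU)
    M=((G<thr) if dark else (G>thr)).astype(np.uint8)*255
    k,_=cv2.findContours(M,cv2.RETR_EXTERNAL,cv2.CHAIN_APPROX_NONE);k=max(k,key=cv2.contourArea)
    e=cv2.fitEllipse(k); return (e[0][0]+x0,e[0][1]+y0),e[1],thr
E
python3 - <<'E'
from h import *
im=cv2.imread('pics/w2.png');c=np.load('pics/w2.npz')
uv,ax,th=ringfit(im,279,205,34,60);print(uv,ax,th)
for z in (.008,.016):print(onplane(c,uv,z).round(4))
g=cv2.cvtColor(im,cv2.COLOR_BGR2GRAY);print(g[205,240:320:4])
E
```

```text
(278.4078254699707, 203.88263702392578) (42.734107971191406, 44.44251251220703) 60
[ 0.3901 -0.3086  0.008 ]
[ 0.3879 -0.3084  0.016 ]
[105 104 101 102  56  50  53 106 109 106 104 107 110  84  55  56 104 105
 106 109]
```

Emit:
carry_out(motion=[{"jaw": 1,"tx": 0.3,"ty": -0.3,"tz": 2,"wx": 0,"wy": 0,"wz": 0},{"jaw": 1,"tx": 0,"ty": 0,"tz": 3,"wx": 0,"wy": 0,"wz": 0},{"jaw": 1,"tx": 0,"ty": 0,"tz": 3,"wx": 0,"wy": 0,"wz": 0},{"jaw": 0.5,"tx": 0,"ty": 0,"tz": 2.5,"wx": 0,"wy": 0,"wz": 0},{"jaw": 0.3,"tx": 0,"ty": 0,"tz": 1.5,"wx": 0,"wy": 0,"wz": 0},{"jaw": 0.3,"tx": 0,"ty": 0,"tz": 0.9,"wx": 0,"wy": 0,"wz": 0},{"jaw": 0.3,"tx": 0,"ty": 0,"tz": 0,"wx": 0,"wy": 0,"wz": 0},{"jaw": 0.3,"tx": 0,"ty": 0,"tz": 0,"wx": 0,"wy": 0,"wz": 0}])

```text
clock: 4.05
tcp_pos: [0.3889, -0.3086, 0.1765]
orientation: [0.0, 0.0, 1.0, -0.001]
wrist_force: [0.2, -0.3, 0.9]
finger_gap: 0.0555
```

Run:
```python
from h import *
st();shot('w3')
```

```text
t 4.05 tcp [ 0.3889 -0.3086  0.1765] yaw 179.99 tilt [ 0.001  -0.0012] F [ 0.2 -0.3  0.9] gap 0.0555 q [-0.83  0.36 -0.51  0.71 -0.   -0.83]
```

View pics/w3.png

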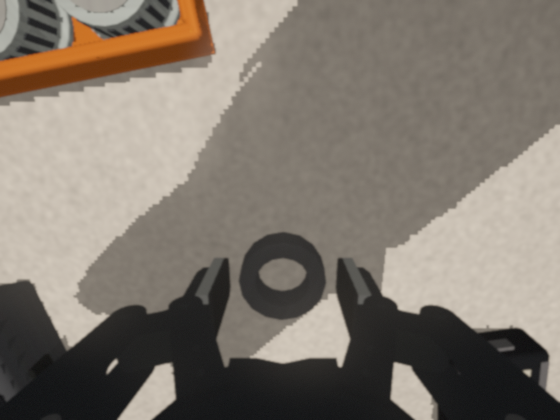

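The ring at (282,276) sits centred between the fingertips at x 228 and 338. I'll lower 2 mm and close.

Emit:
carry_out(motion=[{"jaw": 0.3,"tx": 0,"ty": 0,"tz": 0.2,"wx": 0,"wy": 0,"wz": 0},{"jaw": -0.2,"tx": 0,"ty": 0,"tz": 0,"wx": 0,"wy": 0,"wz": 0},{"jaw": -0.2,"tx": 0,"ty": 0,"tz": 0,"wx": 0,"wy": 0,"wz": 0},{"jaw": -0.2,"tx": 0,"ty": 0,"tz": 0,"wx": 0,"wy": 0,"wz": 0},{"jaw": -0.2,"tx": 0,"ty": 0,"tz": 0,"wx": 0,"wy": 0,"wz": 0}], force=30)

```text
clock: 4.72
tcp_pos: [0.3887, -0.3081, 0.1743]
orientation: [0.0, -0.0, 1.0, -0.0]
wrist_force: [-0.8, 0.1, 5.8]
finger_gap: 0.0428
```

Run:
```python
from h import *
st()
```

```text
t 4.72 tcp [ 0.3887 -0.3081  0.1743] yaw -179.99 tilt [ 0.0005 -0.0006] F [-0.8  0.1  5.8] gap 0.0428 q [-0.83  0.36 -0.51  0.7  -0.   -0.83]
```

Gripped at 42.8 mm. I'll lift, then carry it over to slot B of the core tray at (0.595, 0.276).

Emit:
carry_out(motion=[{"jaw": -0.2,"tx": 0,"ty": 0,"tz": -1.6,"wx": 0,"wy": 0,"wz": 0},{"jaw": -0.2,"tx": 0,"ty": 0,"tz": -3.5,"wx": 0,"wy": 0,"wz": 0},{"jaw": -0.2,"tx": 0,"ty": 0,"tz": -3.5,"wx": 0,"wy": 0,"wz": 0},{"jaw": -0.2,"tx": -0.87,"ty": 2.48,"tz": 0,"wx": 0,"wy": 0,"wz": 0},{"jaw": -0.2,"tx": -1.7,"ty": 4.8,"tz": 0,"wx": 0,"wy": 0,"wz": 0},{"jaw": -0.2,"tx": -1.7,"ty": 4.8,"tz": 0,"wx": 0,"wy": 0,"wz": 0},{"jaw": -0.2,"tx": -1.7,"ty": 4.8,"tz": 0,"wx": 0,"wy": 0,"wz": 0},{"jaw": -0.2,"tx": -1.7,"ty": 4.8,"tz": 0,"wx": 0,"wy": 0,"wz": 0},{"jaw": -0.2,"tx": -1.7,"ty": 4.8,"tz": 0,"wx": 0,"wy": 0,"wz": 0},{"jaw": -0.2,"tx": -1.7,"ty": 4.8,"tz": 0,"wx": 0,"wy": 0,"wz": 0},{"jaw": -0.2,"tx": -1.7,"ty": 4.8,"tz": 0,"wx": 0,"wy": 0,"wz": 0},{"jaw": -0.2,"tx": -1.7,"ty": 4.8,"tz": 0,"wx": 0,"wy": 0,"wz": 0},{"jaw": -0.2,"tx": -1.7,"ty": 4.8,"tz": 0,"wx": 0,"wy": 0,"wz": 0},{"jaw": -0.2,"tx": -1.7,"ty": 4.8,"tz": 0,"wx": 0,"wy": 0,"wz": 0},{"jaw": -0.2,"tx": -1.7,"ty": 4.8,"tz": 0,"wx": 0,"wy": 0,"wz": 0},{"jaw": -0.2,"tx": -1.1,"ty": 3.1,"tz": 0,"wx": 0,"wy": 0,"wz": 0},{"jaw": -0.2,"tx": 0,"ty": 0,"tz": 0,"wx": 0,"wy": 0,"wz": 0},{"jaw": -0.2,"tx": 0,"ty": 0,"tz": 0,"wx": 0,"wy": 0,"wz": 0}])

```text
clock: 6.98
tcp_pos: [0.5949, 0.2754, 0.2589]
orientation: [-0.001, -0.0, 1.0, -0.0]
wrist_force: [-0.5, -0.1, -1.0]
finger_gap: 0.0426
```

Run:
```python
from h import *
st();shot('w4')
```

```text
t 6.97 tcp [0.5949 0.2754 0.2589] yaw -180.0 tilt [-0.0015 -0.001 ] F [-0.5 -0.1 -1. ] gap 0.0426 q [ 0.31  0.54  0.03  1.06 -0.    0.31]
```

View pics/w4.png

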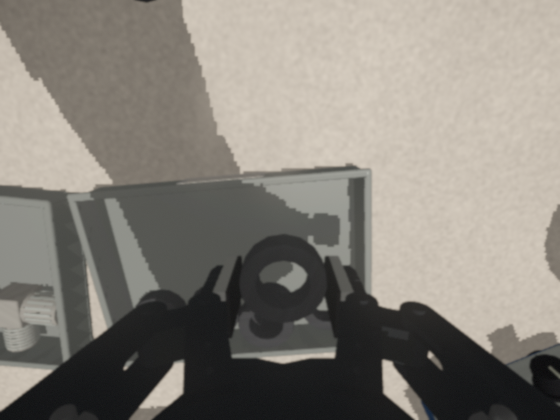

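The ring is held level at (283,277). The tray's near rim runs from (75,197) to (370,170). I'll check those corners against the top view's estimate.

Run:
```python
from h import *
c=np.load('pics/w4.npz')
a=onplane(c,(72,195),.035);b=onplane(c,(371,170),.035)
print(a.round(4),b.round(4),np.linalg.norm(a-b))
d=(b-a)/np.linalg.norm(b-a); x=np.array([d[1],-d[0],0]); print('yaw',np.arctan2(x[1],x[0]),'ctr',((a+b)/2+.07*x).round(4))
```

```text
[0.5666 0.1346 0.035 ] [0.5498 0.3338 0.035 ] 0.1998921628333312
yaw 0.08416294917595718 ctr [0.628  0.2401 0.035 ]
```

The two views agree to about 6 mm and the slot is clear either way. Lowering now.

Emit:
carry_out(motion=[{"jaw": -0.2,"tx": 0,"ty": 0,"tz": 2,"wx": 0,"wy": 0,"wz": 0},{"jaw": -0.2,"tx": 0,"ty": 0,"tz": 3,"wx": 0,"wy": 0,"wz": 0},{"jaw": -0.2,"tx": 0,"ty": 0,"tz": 2,"wx": 0,"wy": 0,"wz": 0},{"jaw": -0.2,"tx": 0,"ty": 0,"tz": 0.6,"wx": 0,"wy": 0,"wz": 0},{"jaw": -0.2,"tx": 0,"ty": 0,"tz": 0.2,"wx": 0,"wy": 0,"wz": 0},{"jaw": -0.2,"tx": 0,"ty": 0,"tz": 0.1,"wx": 0,"wy": 0,"wz": 0},{"jaw": -0.2,"tx": 0,"ty": 0,"tz": 0.1,"wx": 0,"wy": 0,"wz": 0},{"jaw": -0.2,"tx": 0,"ty": 0,"tz": 0,"wx": 0,"wy": 0,"wz": 0},{"jaw": -0.2,"tx": 0,"ty": 0,"tz": 0,"wx": 0,"wy": 0,"wz": 0}])

```text
clock: 8.15
tcp_pos: [0.5954, 0.2758, 0.1799]
orientation: [0.0, -0.0, 1.0, 0.0]
wrist_force: [0.3, -1.0, -1.0]
finger_gap: 0.0426
```

Emit:
carry_out(motion=[{"jaw": -0.2,"tx": 0,"ty": 0,"tz": 0.08,"wx": 0,"wy": 0,"wz": 0},{"jaw": -0.2,"tx": 0,"ty": 0,"tz": 0.08,"wx": 0,"wy": 0,"wz": 0},{"jaw": -0.2,"tx": 0,"ty": 0,"tz": 0.04,"wx": 0,"wy": 0,"wz": 0},{"jaw": -0.2,"tx": 0,"ty": 0,"tz": 0,"wx": 0,"wy": 0,"wz": 0}])

```text
clock: 8.65
tcp_pos: [0.5953, 0.2756, 0.1776]
orientation: [-0.0, 0.0, 1.0, -0.0]
wrist_force: [0.1, 0.2, -1.1]
finger_gap: 0.0429
```

Emit:
carry_out(motion=[{"jaw": -0.2,"tx": 0,"ty": 0,"tz": 0.05,"wx": 0,"wy": 0,"wz": 0},{"jaw": -0.2,"tx": 0,"ty": 0,"tz": 0,"wx": 0,"wy": 0,"wz": 0}])

```text
clock: 8.9
tcp_pos: [0.5954, 0.2756, 0.1773]
orientation: [0.0, 0.0, 1.0, -0.0]
wrist_force: [-1.1, -0.7, 1.0]
finger_gap: 0.043
```

Emit:
carry_out(motion=[{"jaw": -0.2,"tx": 0,"ty": 0,"tz": 0.05,"wx": 0,"wy": 0,"wz": 0},{"jaw": -0.2,"tx": 0,"ty": 0,"tz": 0,"wx": 0,"wy": 0,"wz": 0}])

```text
clock: 9.15
tcp_pos: [0.5953, 0.2757, 0.1773]
orientation: [0.0, 0.0, 1.0, -0.0]
wrist_force: [-2.0, -0.0, 5.2]
finger_gap: 0.043
```

Contact at 5 N, with the TCP exactly 3 mm above the grasp height, so the core is on the tray floor. I'll release it, lift and go to the left core.

Emit:
carry_out(motion=[{"jaw": 0.3,"tx": 0,"ty": 0,"tz": 0,"wx": 0,"wy": 0,"wz": 0},{"jaw": 0.3,"tx": 0,"ty": 0,"tz": 0,"wx": 0,"wy": 0,"wz": 0},{"jaw": 0.3,"tx": 0,"ty": 0,"tz": 0,"wx": 0,"wy": 0,"wz": 0},{"jaw": 0.3,"tx": 0,"ty": 0,"tz": -1,"wx": 0,"wy": 0,"wz": 0},{"jaw": 0.3,"tx": 0,"ty": 0,"tz": -3,"wx": 0,"wy": 0,"wz": 0},{"jaw": 0.3,"tx": 0,"ty": 0,"tz": -4.3,"wx": 0,"wy": 0,"wz": 0},{"jaw": 1,"tx": 4.3,"ty": -2.2,"tz": 0,"wx": 0,"wy": 0,"wz": 0},{"jaw": 1,"tx": 4.3,"ty": -2.2,"tz": 0,"wx": 0,"wy": 0,"wz": 0},{"jaw": 1,"tx": 4.3,"ty": -2.2,"tz": 0,"wx": 0,"wy": 0,"wz": 0},{"jaw": 1,"tx": 4.4,"ty": -2.4,"tz": 0,"wx": 0,"wy": 0,"wz": 0},{"jaw": 1,"tx": 0,"ty": 0,"tz": 0,"wx": 0,"wy": 0,"wz": 0},{"jaw": 1,"tx": 0,"ty": 0,"tz": 0,"wx": 0,"wy": 0,"wz": 0}])

```text
clock: 10.65
tcp_pos: [0.4232, 0.1859, 0.2608]
orientation: [0.002, 0.0, 1.0, 0.0]
wrist_force: [-0.2, 0.0, 0.5]
finger_gap: 0.0853
```

Run:
```python
from h import *
st();shot('w5');shot('s5','scene')
```

```text
t 10.65 tcp [0.4232 0.1859 0.2608] yaw 179.98 tilt [0.003  0.0007] F [-0.2  0.   0.5] gap 0.0853 q [ 0.24  0.2  -0.48  0.89 -0.    0.24]
```

View pics/w5.png

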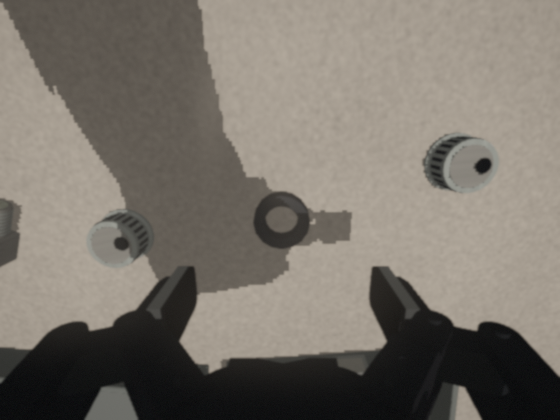

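View pics/s5.png

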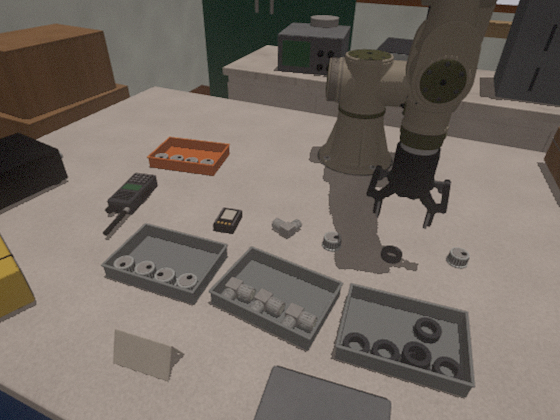

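The scene view shows the first core flat in the core tray at (428,330). In the wrist view the second core is at (281,219), with knobs at (465,163) and (120,240).

Run:
```python
from h import *
im=cv2.imread('pics/w5.png');c=np.load('pics/w5.npz')
uv,ax,th=ringfit(im,281,219,42,75);print(uv,ax,th)
for z in (.008,.016):print(onplane(c,uv,z).round(4))
# knob top faces: bright discs
for n,(u,v,r) in {'L':(470,164,45),'M':(117,241,45)}.items():
    G=cv2.cvtColor(im,cv2.COLOR_BGR2GRAY)[v-r:v+r,u-r:u+r]
    print(n,G[r,::6], onplane(c,(u,v),.024).round(4))
cv2.imwrite('pics/kn5.png',np.hstack([cv2.resize(im[164-45:164+45,470-45:470+45],None,fx=4,fy=4),cv2.resize(im[241-45:241+45,117-45:117+45],None,fx=4,fy=4)]))
```

```text
(280.7391815185547, 220.29226303100586) (54.64406967163086, 55.50129318237305) 75
[0.4236 0.1854 0.008 ]
[0.4208 0.1855 0.016 ]
L [ 90  55  66  97 146 134 134 134 123  24  23  84 150 159 162] [0.3771 0.3167 0.024 ]
M [161 163 164 147 133 130 130  83  46  45  89  76  49  83  95] [0.4345 0.0626 0.024 ]
```

View pics/kn5.png

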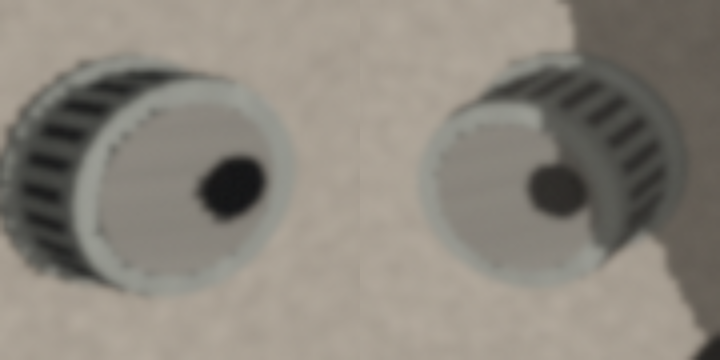

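The core is at (0.422, 0.185), which agrees with the top view (0.4224, 0.1854). Descending.

Emit:
carry_out(motion=[{"jaw": 0.5,"tx": 0.1,"ty": 0,"tz": 2,"wx": 0,"wy": 0,"wz": 0},{"jaw": 0.3,"tx": 0,"ty": 0,"tz": 3,"wx": 0,"wy": 0,"wz": 0},{"jaw": 0.3,"tx": 0,"ty": 0,"tz": 2,"wx": 0,"wy": 0,"wz": 0},{"jaw": 0.3,"tx": 0,"ty": 0,"tz": 1,"wx": 0,"wy": 0,"wz": 0},{"jaw": 0.3,"tx": 0,"ty": 0,"tz": 0.6,"wx": 0,"wy": 0,"wz": 0},{"jaw": 0.3,"tx": 0,"ty": 0,"tz": 0,"wx": 0,"wy": 0,"wz": 0},{"jaw": -0.2,"tx": 0,"ty": 0,"tz": 0,"wx": 0,"wy": 0,"wz": 0},{"jaw": -0.2,"tx": 0,"ty": 0,"tz": 0,"wx": 0,"wy": 0,"wz": 0},{"jaw": -0.2,"tx": 0,"ty": 0,"tz": 0,"wx": 0,"wy": 0,"wz": 0},{"jaw": -0.2,"tx": 0,"ty": 0,"tz": 0,"wx": 0,"wy": 0,"wz": 0}])

```text
clock: 12.0
tcp_pos: [0.4217, 0.1858, 0.1745]
orientation: [0.001, 0.0, 1.0, 0.0]
wrist_force: [-0.6, 1.1, 6.1]
finger_gap: 0.0422
```

Emit:
carry_out(motion=[{"jaw": -0.2,"tx": 0,"ty": 0,"tz": -1.6,"wx": 0,"wy": 0,"wz": 0},{"jaw": -0.2,"tx": 0,"ty": 0,"tz": -3.5,"wx": 0,"wy": 0,"wz": 0},{"jaw": -0.2,"tx": 0,"ty": 0,"tz": -3.4,"wx": 0,"wy": 0,"wz": 0},{"jaw": -0.2,"tx": -2.3,"ty": 0.1,"tz": 0,"wx": 0,"wy": 0,"wz": 0},{"jaw": -0.2,"tx": -4.5,"ty": 0.1,"tz": 0,"wx": 0,"wy": 0,"wz": 0},{"jaw": -0.2,"tx": -4.5,"ty": 0.1,"tz": 0,"wx": 0,"wy": 0,"wz": 0},{"jaw": -0.2,"tx": -4.5,"ty": 0.1,"tz": 0,"wx": 0,"wy": 0,"wz": 0},{"jaw": -0.2,"tx": -2.5,"ty": 0,"tz": 0,"wx": 0,"wy": 0,"wz": 0},{"jaw": -0.2,"tx": 0,"ty": 0,"tz": 2,"wx": 0,"wy": 0,"wz": 0},{"jaw": -0.2,"tx": 0,"ty": 0,"tz": 3,"wx": 0,"wy": 0,"wz": 0},{"jaw": -0.2,"tx": 0,"ty": 0,"tz": 2,"wx": 0,"wy": 0,"wz": 0},{"jaw": -0.2,"tx": 0,"ty": 0,"tz": 0.6,"wx": 0,"wy": 0,"wz": 0},{"jaw": -0.2,"tx": 0,"ty": 0,"tz": 0.3,"wx": 0,"wy": 0,"wz": 0},{"jaw": -0.2,"tx": 0,"ty": 0,"tz": 0.1,"wx": 0,"wy": 0,"wz": 0},{"jaw": -0.2,"tx": 0,"ty": 0,"tz": 0,"wx": 0,"wy": 0,"wz": 0},{"jaw": -0.2,"tx": 0,"ty": 0,"tz": 0,"wx": 0,"wy": 0,"wz": 0}])

```text
clock: 14.0
tcp_pos: [0.6046, 0.1897, 0.1793]
orientation: [0.001, 0.0, 1.0, 0.0]
wrist_force: [0.5, -0.2, -1.0]
finger_gap: 0.0419
```

Run:
```python
from h import *
st();shot('w6')
```

```text
t 14.00 tcp [0.6046 0.1897 0.1793] yaw 179.99 tilt [0.0011 0.0001] F [ 0.5 -0.2 -1. ] gap 0.0419 q [ 0.18  0.57 -0.13  0.87 -0.    0.18]
```

View pics/w6.png

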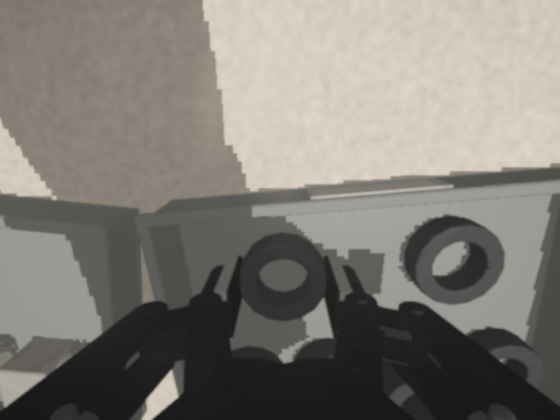

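The held core at (283,277) is over free floor, and the first core lies flat at (452,262). I'll lower the last 2 mm.

Emit:
carry_out(motion=[{"jaw": -0.2,"tx": 0,"ty": 0,"tz": 0.08,"wx": 0,"wy": 0,"wz": 0},{"jaw": -0.2,"tx": 0,"ty": 0,"tz": 0.08,"wx": 0,"wy": 0,"wz": 0},{"jaw": -0.2,"tx": 0,"ty": 0,"tz": 0.04,"wx": 0,"wy": 0,"wz": 0},{"jaw": -0.2,"tx": 0,"ty": 0,"tz": 0,"wx": 0,"wy": 0,"wz": 0}])

```text
clock: 14.55
tcp_pos: [0.6044, 0.1896, 0.1775]
orientation: [0.0, 0.0, 1.0, -0.0]
wrist_force: [-2.5, -0.4, 5.8]
finger_gap: 0.0419
```

Contact at 6 N. I'll release it and go to the left knob at about (0.378, 0.316).

Emit:
carry_out(motion=[{"jaw": 0.3,"tx": 0,"ty": 0,"tz": 0,"wx": 0,"wy": 0,"wz": 0},{"jaw": 0.3,"tx": 0,"ty": 0,"tz": 0,"wx": 0,"wy": 0,"wz": 0},{"jaw": 0.3,"tx": 0,"ty": 0,"tz": 0,"wx": 0,"wy": 0,"wz": 0},{"jaw": 0.3,"tx": 0,"ty": 0,"tz": -1,"wx": 0,"wy": 0,"wz": 0},{"jaw": 0.3,"tx": 0,"ty": 0,"tz": -3,"wx": 0,"wy": 0,"wz": 0},{"jaw": 0.3,"tx": 0,"ty": 0,"tz": -4.5,"wx": 0,"wy": 0,"wz": 0},{"jaw": 0.5,"tx": 4.5,"ty": 2.5,"tz": 0,"wx": 0,"wy": 0,"wz": 0},{"jaw": 0.5,"tx": 4.5,"ty": 2.5,"tz": 0,"wx": 0,"wy": 0,"wz": 0},{"jaw": 0.5,"tx": 4.5,"ty": 2.5,"tz": 0,"wx": 0,"wy": 0,"wz": 0},{"jaw": 0.5,"tx": 4.5,"ty": 2.5,"tz": 0,"wx": 0,"wy": 0,"wz": 0},{"jaw": 0.5,"tx": 4.7,"ty": 2.6,"tz": 0,"wx": 0,"wy": 0,"wz": 0},{"jaw": 0.5,"tx": 0,"ty": 0,"tz": 0,"wx": 0,"wy": 0,"wz": 0},{"jaw": 0.5,"tx": 0,"ty": 0,"tz": 0,"wx": 0,"wy": 0,"wz": 0}])

```text
clock: 16.18
tcp_pos: [0.3778, 0.316, 0.2625]
orientation: [0.001, -0.0, 1.0, 0.0]
wrist_force: [-0.2, 0.7, -0.6]
finger_gap: 0.0639
```

Run:
```python
from h import *
st();c,im=shot('w7')
p=proj(c,np.array([.3775,.316,.024])).astype(int);print(p)
u,v=p;r=60;cv2.imwrite('pics/kn7.png',cv2.resize(im[v-r:v+r,u-r:u+r],None,fx=4,fy=4))
```

```text
t 16.18 tcp [0.3778 0.316  0.2625] yaw -179.96 tilt [0.0019 0.0006] F [-0.2  0.7 -0.6] gap 0.0639 q [ 0.53  0.25 -0.41  0.91 -0.    0.53]
[281 225]
```

View pics/kn7.png

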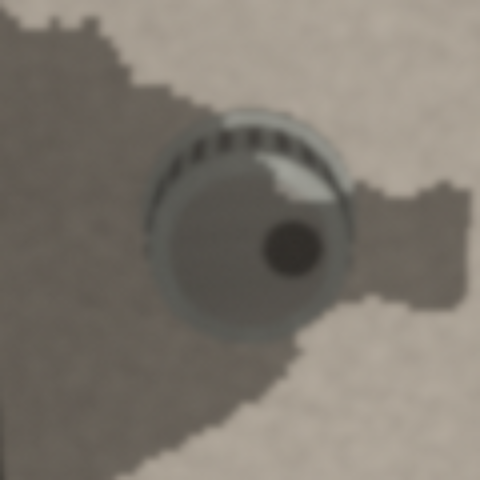

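The knob's top face is centred at crop (251,246), which puts it at (0.379, 0.318). I'll grip above the skirt with the TCP at z 0.179.

Emit:
carry_out(motion=[{"jaw": 0.5,"tx": -0.1,"ty": 0.2,"tz": 2,"wx": 0,"wy": 0,"wz": 0},{"jaw": 0.3,"tx": 0,"ty": 0,"tz": 3,"wx": 0,"wy": 0,"wz": 0},{"jaw": 0.3,"tx": 0,"ty": 0,"tz": 2,"wx": 0,"wy": 0,"wz": 0},{"jaw": 0.3,"tx": 0,"ty": 0,"tz": 0.9,"wx": 0,"wy": 0,"wz": 0},{"jaw": 0.3,"tx": 0,"ty": 0,"tz": 0.45,"wx": 0,"wy": 0,"wz": 0},{"jaw": 0.3,"tx": 0,"ty": 0,"tz": 0,"wx": 0,"wy": 0,"wz": 0},{"jaw": -0.3,"tx": 0,"ty": 0,"tz": 0,"wx": 0,"wy": 0,"wz": 0},{"jaw": -0.3,"tx": 0,"ty": 0,"tz": 0,"wx": 0,"wy": 0,"wz": 0},{"jaw": -0.3,"tx": 0,"ty": 0,"tz": 0,"wx": 0,"wy": 0,"wz": 0},{"jaw": -0.3,"tx": 0,"ty": 0,"tz": 0,"wx": 0,"wy": 0,"wz": 0},{"jaw": -0.3,"tx": 0,"ty": 0,"tz": 0,"wx": 0,"wy": 0,"wz": 0}])

```text
clock: 17.6
tcp_pos: [0.3788, 0.3179, 0.179]
orientation: [0.001, 0.0, 1.0, 0.0]
wrist_force: [0.9, -0.3, 6.0]
finger_gap: 0.0367
```

Run:
```python
from h import *
st();shot('w8')
```

```text
t 17.60 tcp [0.3788 0.3179 0.179 ] yaw 180.0 tilt [0.0018 0.0005] F [ 0.9 -0.3  6. ] gap 0.0367 q [ 0.54  0.35 -0.51  0.71 -0.    0.54]
```

View pics/w8.png

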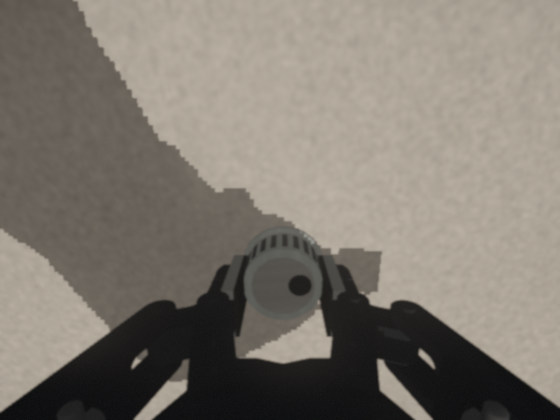

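Emit:
carry_out(motion=[{"jaw": -0.3,"tx": 0,"ty": 0,"tz": -1.6,"wx": 0,"wy": 0,"wz": 0},{"jaw": -0.3,"tx": 0,"ty": 0,"tz": -3.5,"wx": 0,"wy": 0,"wz": 0},{"jaw": -0.3,"tx": 0,"ty": 0,"tz": -3.4,"wx": 0,"wy": 0,"wz": 0},{"jaw": -0.3,"tx": -0.9,"ty": -2.3,"tz": 0,"wx": 0,"wy": 0,"wz": 0},{"jaw": -0.3,"tx": -1.82,"ty": -4.6,"tz": 0,"wx": 0,"wy": 0,"wz": 0},{"jaw": -0.3,"tx": -1.82,"ty": -4.6,"tz": 0,"wx": 0,"wy": 0,"wz": 0},{"jaw": -0.3,"tx": -1.82,"ty": -4.6,"tz": 0,"wx": 0,"wy": 0,"wz": 0},{"jaw": -0.3,"tx": -1.82,"ty": -4.6,"tz": 0,"wx": 0,"wy": 0,"wz": 0},{"jaw": -0.3,"tx": -1.82,"ty": -4.6,"tz": 0,"wx": 0,"wy": 0,"wz": 0},{"jaw": -0.3,"tx": -1.82,"ty": -4.6,"tz": 0,"wx": 0,"wy": 0,"wz": 0},{"jaw": -0.3,"tx": -1.82,"ty": -4.6,"tz": 0,"wx": 0,"wy": 0,"wz": 0},{"jaw": -0.3,"tx": -1.82,"ty": -4.6,"tz": 0,"wx": 0,"wy": 0,"wz": 0},{"jaw": -0.3,"tx": -1.82,"ty": -4.6,"tz": 0,"wx": 0,"wy": 0,"wz": 0},{"jaw": -0.3,"tx": -1.82,"ty": -4.6,"tz": 0,"wx": 0,"wy": 0,"wz": 0},{"jaw": -0.3,"tx": -1.82,"ty": -4.6,"tz": 0,"wx": 0,"wy": 0,"wz": 0},{"jaw": -0.3,"tx": -1.82,"ty": -4.6,"tz": 0,"wx": 0,"wy": 0,"wz": 0},{"jaw": -0.3,"tx": -0.9,"ty": -1.8,"tz": 0,"wx": 0,"wy": 0,"wz": 0},{"jaw": -0.3,"tx": 0,"ty": 0,"tz": 0,"wx": 0,"wy": 0,"wz": 0},{"jaw": -0.3,"tx": 0,"ty": 0,"tz": 0,"wx": 0,"wy": 0,"wz": 0}])

```text
clock: 20.02
tcp_pos: [0.6143, -0.2745, 0.2627]
orientation: [-0.001, -0.0, 1.0, 0.001]
wrist_force: [-0.2, 0.1, -1.1]
finger_gap: 0.0368
```

Run:
```python
from h import *
st();shot('w9')
```

```text
t 20.02 tcp [ 0.6143 -0.2745  0.2627] yaw -179.98 tilt [-0.0013  0.0011] F [-0.2  0.1 -1.1] gap 0.0368 q [-0.54  0.57  0.09  1.09  0.   -0.54]
```

View pics/w9.png

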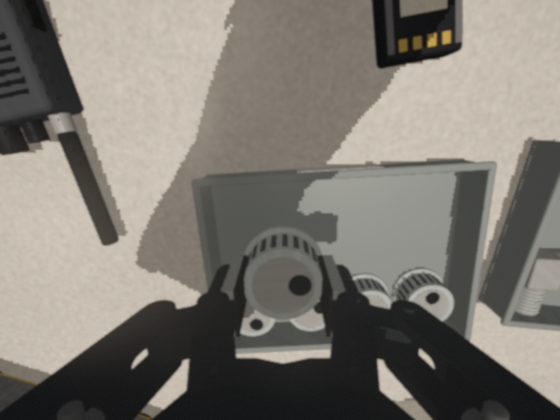

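The held knob is at (283,277), over the grey tray. Four knobs stand at the tray's far side, so it is the real tray_knobs. Its near rim corners are at (195,181) and (495,163).

Run:
```python
from h import *
c=np.load('pics/w9.npz')
a=onplane(c,(194,180),.035);b=onplane(c,(496,163),.035)
d=(b-a)/np.linalg.norm(b-a); x=np.array([d[1],-d[0],0]);ctr=(a+b)/2+.07*x
print(a.round(4),b.round(4),np.linalg.norm(a-b),'yaw',np.arctan2(x[1],x[0]),'ctr',ctr.round(4))
r=np.array([.6143,-.2745,0])-ctr; print('tray coords',r@x,r@d)
print(onplane(c,(412,290),.027).round(3))
```

```text
[ 0.5765 -0.333   0.035 ] [ 0.5652 -0.1321  0.035 ] 0.20119296636041994 yaw 0.05653739281486467 ctr [ 0.6407 -0.2286  0.035 ]
tray coords -0.028990498641091912 -0.04435790032670799
[ 0.666 -0.171  0.027]
```

The views agree: tray coordinates (−29, −44) mm. Lowering.

Emit:
carry_out(motion=[{"jaw": -0.3,"tx": 0,"ty": 0,"tz": 2,"wx": 0,"wy": 0,"wz": 0},{"jaw": -0.3,"tx": 0,"ty": 0,"tz": 3,"wx": 0,"wy": 0,"wz": 0},{"jaw": -0.3,"tx": 0,"ty": 0,"tz": 2,"wx": 0,"wy": 0,"wz": 0},{"jaw": -0.3,"tx": 0,"ty": 0,"tz": 0.6,"wx": 0,"wy": 0,"wz": 0},{"jaw": -0.3,"tx": 0,"ty": 0,"tz": 0.2,"wx": 0,"wy": 0,"wz": 0},{"jaw": -0.3,"tx": 0,"ty": 0,"tz": 0.1,"wx": 0,"wy": 0,"wz": 0},{"jaw": -0.3,"tx": 0,"ty": 0,"tz": 0.05,"wx": 0,"wy": 0,"wz": 0},{"jaw": -0.3,"tx": 0,"ty": 0,"tz": 0.05,"wx": 0,"wy": 0,"wz": 0},{"jaw": -0.3,"tx": 0,"ty": 0,"tz": 0,"wx": 0,"wy": 0,"wz": 0}])

```text
clock: 21.2
tcp_pos: [0.6147, -0.2754, 0.1834]
orientation: [0.0, 0.0, 1.0, -0.0]
wrist_force: [-0.3, 0.9, -0.4]
finger_gap: 0.0368
```

Emit:
carry_out(motion=[{"jaw": -0.3,"tx": 0,"ty": 0,"tz": 0.05,"wx": 0,"wy": 0,"wz": 0},{"jaw": -0.3,"tx": 0,"ty": 0,"tz": 0.05,"wx": 0,"wy": 0,"wz": 0},{"jaw": -0.3,"tx": 0,"ty": 0,"tz": 0.05,"wx": 0,"wy": 0,"wz": 0},{"jaw": -0.3,"tx": 0,"ty": 0,"tz": 0,"wx": 0,"wy": 0,"wz": 0}])

```text
clock: 21.7
tcp_pos: [0.6146, -0.2754, 0.1821]
orientation: [0.0, 0.0, 1.0, -0.0]
wrist_force: [-1.8, 0.8, 3.2]
finger_gap: 0.0365
```

Contact at 3 N. I'll release it and go to the middle knob at about (0.4345, 0.0626).

Emit:
carry_out(motion=[{"jaw": 0.3,"tx": 0,"ty": 0,"tz": 0,"wx": 0,"wy": 0,"wz": 0},{"jaw": 0.3,"tx": 0,"ty": 0,"tz": 0,"wx": 0,"wy": 0,"wz": 0},{"jaw": 0.3,"tx": 0,"ty": 0,"tz": 0,"wx": 0,"wy": 0,"wz": 0},{"jaw": 0.3,"tx": 0,"ty": 0,"tz": -1,"wx": 0,"wy": 0,"wz": 0},{"jaw": 0.3,"tx": 0,"ty": 0,"tz": -3,"wx": 0,"wy": 0,"wz": 0},{"jaw": 0.3,"tx": 0,"ty": 0,"tz": -4,"wx": 0,"wy": 0,"wz": 0},{"jaw": 0.5,"tx": 2.2,"ty": 4.2,"tz": 0,"wx": 0,"wy": 0,"wz": 0},{"jaw": 0.5,"tx": 2.2,"ty": 4.2,"tz": 0,"wx": 0,"wy": 0,"wz": 0},{"jaw": 0.5,"tx": 2.2,"ty": 4.2,"tz": 0,"wx": 0,"wy": 0,"wz": 0},{"jaw": 0.5,"tx": 2.2,"ty": 4.2,"tz": 0,"wx": 0,"wy": 0,"wz": 0},{"jaw": 0.5,"tx": 2.2,"ty": 4.2,"tz": 0,"wx": 0,"wy": 0,"wz": 0},{"jaw": 0.5,"tx": 2.2,"ty": 4.2,"tz": 0,"wx": 0,"wy": 0,"wz": 0},{"jaw": 0.5,"tx": 2.2,"ty": 4.2,"tz": 0,"wx": 0,"wy": 0,"wz": 0},{"jaw": 0.5,"tx": 2.6,"ty": 4.4,"tz": 0,"wx": 0,"wy": 0,"wz": 0},{"jaw": 0.5,"tx": 0,"ty": 0,"tz": 0,"wx": 0,"wy": 0,"wz": 0},{"jaw": 0.5,"tx": 0,"ty": 0,"tz": 0,"wx": 0,"wy": 0,"wz": 0}])

```text
clock: 23.7
tcp_pos: [0.4353, 0.0627, 0.2625]
orientation: [0.001, -0.0, 1.0, -0.0]
wrist_force: [0.9, 0.2, -0.8]
finger_gap: 0.0641
```

Run:
```python
from h import *
st();c,im=shot('w10')
p=proj(c,np.array([.4345,.0626,.024])).astype(int);print(p)
u,v=p;r=60;cv2.imwrite('pics/kn10.png',cv2.resize(im[v-r:v+r,u-r:u+r],None,fx=4,fy=4))
```

```text
t 23.70 tcp [0.4353 0.0627 0.2625] yaw -179.96 tilt [ 0.0022 -0.0005] F [ 0.9  0.2 -0.8] gap 0.0641 q [-0.04  0.15 -0.53  0.88 -0.   -0.04]
[281 225]
```

View pics/kn10.png

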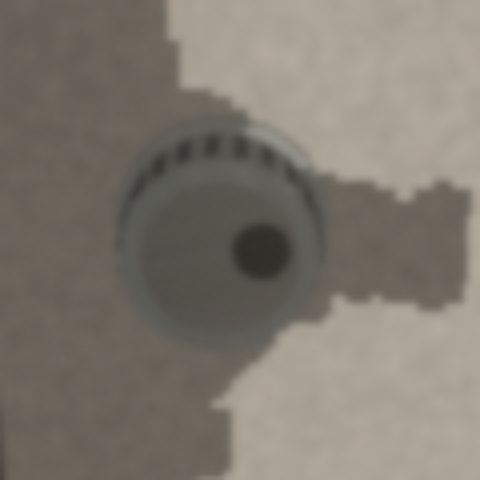

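View pics/w10.png

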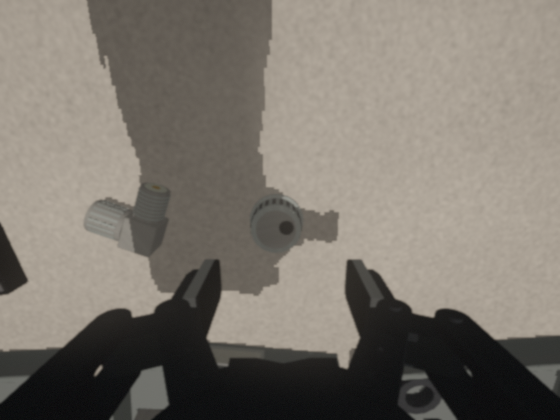

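The knob's top is centred at crop (221,252), which puts it at (0.437, 0.059). That agrees with the top view (0.437, 0.057). The adapter lies well clear to the left, with its block at (145,235).

Emit:
carry_out(motion=[{"jaw": 0.5,"tx": -0.15,"ty": -0.35,"tz": 2,"wx": 0,"wy": 0,"wz": 0},{"jaw": 0.3,"tx": 0,"ty": 0,"tz": 3,"wx": 0,"wy": 0,"wz": 0},{"jaw": 0.3,"tx": 0,"ty": 0,"tz": 2,"wx": 0,"wy": 0,"wz": 0},{"jaw": 0.3,"tx": 0,"ty": 0,"tz": 0.9,"wx": 0,"wy": 0,"wz": 0},{"jaw": 0.3,"tx": 0,"ty": 0,"tz": 0.45,"wx": 0,"wy": 0,"wz": 0},{"jaw": 0.3,"tx": 0,"ty": 0,"tz": 0,"wx": 0,"wy": 0,"wz": 0},{"jaw": -0.3,"tx": 0,"ty": 0,"tz": 0,"wx": 0,"wy": 0,"wz": 0},{"jaw": -0.3,"tx": 0,"ty": 0,"tz": 0,"wx": 0,"wy": 0,"wz": 0},{"jaw": -0.3,"tx": 0,"ty": 0,"tz": 0,"wx": 0,"wy": 0,"wz": 0},{"jaw": -0.3,"tx": 0,"ty": 0,"tz": 0,"wx": 0,"wy": 0,"wz": 0},{"jaw": -0.3,"tx": 0,"ty": 0,"tz": 0,"wx": 0,"wy": 0,"wz": 0}])

```text
clock: 25.12
tcp_pos: [0.4367, 0.0591, 0.179]
orientation: [0.001, 0.0, 1.0, -0.0]
wrist_force: [-0.9, -1.6, 6.5]
finger_gap: 0.0369
```

Emit:
carry_out(motion=[{"jaw": -0.3,"tx": 0,"ty": 0,"tz": -1.6,"wx": 0,"wy": 0,"wz": 0},{"jaw": -0.3,"tx": 0,"ty": 0,"tz": -3.5,"wx": 0,"wy": 0,"wz": 0},{"jaw": -0.3,"tx": 0,"ty": 0,"tz": -3.4,"wx": 0,"wy": 0,"wz": 0},{"jaw": -0.3,"tx": -1.5,"ty": -2,"tz": 0,"wx": 0,"wy": 0,"wz": 0},{"jaw": -0.3,"tx": -2.8,"ty": -4,"tz": 0,"wx": 0,"wy": 0,"wz": 0},{"jaw": -0.3,"tx": -2.8,"ty": -4,"tz": 0,"wx": 0,"wy": 0,"wz": 0},{"jaw": -0.3,"tx": -2.8,"ty": -4,"tz": 0,"wx": 0,"wy": 0,"wz": 0},{"jaw": -0.3,"tx": -2.8,"ty": -4,"tz": 0,"wx": 0,"wy": 0,"wz": 0},{"jaw": -0.3,"tx": -2.8,"ty": -4,"tz": 0,"wx": 0,"wy": 0,"wz": 0},{"jaw": -0.3,"tx": -1.7,"ty": -2.5,"tz": 0,"wx": 0,"wy": 0,"wz": 0},{"jaw": -0.3,"tx": 0,"ty": 0,"tz": 2,"wx": 0,"wy": 0,"wz": 0},{"jaw": -0.3,"tx": 0,"ty": 0,"tz": 3,"wx": 0,"wy": 0,"wz": 0},{"jaw": -0.3,"tx": 0,"ty": 0,"tz": 2,"wx": 0,"wy": 0,"wz": 0},{"jaw": -0.3,"tx": 0,"ty": 0,"tz": 0.6,"wx": 0,"wy": 0,"wz": 0},{"jaw": -0.3,"tx": 0,"ty": 0,"tz": 0.3,"wx": 0,"wy": 0,"wz": 0},{"jaw": -0.3,"tx": 0,"ty": 0,"tz": 0.1,"wx": 0,"wy": 0,"wz": 0},{"jaw": -0.3,"tx": 0,"ty": 0,"tz": 0,"wx": 0,"wy": 0,"wz": 0},{"jaw": -0.3,"tx": 0,"ty": 0,"tz": 0,"wx": 0,"wy": 0,"wz": 0}])

```text
clock: 27.38
tcp_pos: [0.6084, -0.1859, 0.1839]
orientation: [0.001, 0.0, 1.0, -0.0]
wrist_force: [-0.1, -0.2, -1.2]
finger_gap: 0.0369
```

Run:
```python
from h import *
st();shot('w11')
```

```text
t 27.38 tcp [ 0.6084 -0.1859  0.1839] yaw 179.99 tilt [ 0.0011 -0.0005] F [-0.1 -0.2 -1.2] gap 0.0369 q [-0.42  0.57 -0.12  0.88 -0.   -0.42]
```

View pics/w11.png

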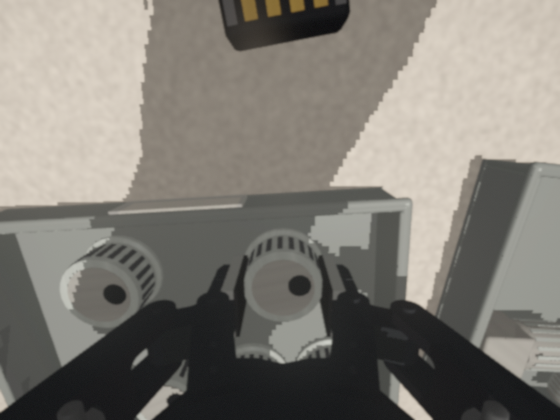

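The first knob stands upright at (110,285) on the tray floor. The held knob at (283,283) is clear of the stock and walls. I'll lower the last part.

Emit:
carry_out(motion=[{"jaw": -0.3,"tx": 0,"ty": 0,"tz": 0.06,"wx": 0,"wy": 0,"wz": 0},{"jaw": -0.3,"tx": 0,"ty": 0,"tz": 0.06,"wx": 0,"wy": 0,"wz": 0},{"jaw": -0.3,"tx": 0,"ty": 0,"tz": 0.06,"wx": 0,"wy": 0,"wz": 0},{"jaw": -0.3,"tx": 0,"ty": 0,"tz": 0,"wx": 0,"wy": 0,"wz": 0}])

```text
clock: 27.92
tcp_pos: [0.6082, -0.1858, 0.1821]
orientation: [0.0, 0.0, 1.0, -0.0]
wrist_force: [-2.8, 0.9, 5.0]
finger_gap: 0.0367
```

Contact at 5 N. I'll release it and go above the adapter.

Emit:
carry_out(motion=[{"jaw": 0.3,"tx": 0,"ty": 0,"tz": 0,"wx": 0,"wy": 0,"wz": 0},{"jaw": 0.3,"tx": 0,"ty": 0,"tz": 0,"wx": 0,"wy": 0,"wz": 0},{"jaw": 0.3,"tx": 0,"ty": 0,"tz": 0,"wx": 0,"wy": 0,"wz": 0},{"jaw": 0.3,"tx": 0,"ty": 0,"tz": -1,"wx": 0,"wy": 0,"wz": 0},{"jaw": 0.3,"tx": 0,"ty": 0,"tz": -3,"wx": 0,"wy": 0,"wz": 0},{"jaw": 0.3,"tx": 0,"ty": 0,"tz": -4,"wx": 0,"wy": 0,"wz": 0},{"jaw": 1,"tx": 4.2,"ty": 3.4,"tz": -1,"wx": 0,"wy": 0,"wz": 0},{"jaw": 1,"tx": 4.2,"ty": 3.4,"tz": -1,"wx": 0,"wy": 0,"wz": 0},{"jaw": 1,"tx": 4.2,"ty": 3.4,"tz": -1,"wx": 0,"wy": 0,"wz": 0},{"jaw": 1,"tx": 4.2,"ty": 3.4,"tz": -1,"wx": 0,"wy": 0,"wz": 0},{"jaw": 1,"tx": 0,"ty": 0,"tz": 0,"wx": 0,"wy": 0,"wz": 0},{"jaw": 1,"tx": 0,"ty": 0,"tz": 0,"wx": 0,"wy": 0,"wz": 0}])

```text
clock: 29.42
tcp_pos: [0.4408, -0.0499, 0.3024]
orientation: [0.001, -0.0, 1.0, -0.001]
wrist_force: [0.6, 0.4, -0.1]
finger_gap: 0.0853
```

Run:
```python
from h import *
st();c,im=shot('w12')
cv2.imwrite('pics/ad12.png',cv2.resize(im[150:270,200:360],None,fx=5,fy=5,interpolation=cv2.INTER_CUBIC))
```

```text
t 29.43 tcp [ 0.4408 -0.0499  0.3024] yaw -179.99 tilt [ 0.0028 -0.0011] F [ 0.6  0.4 -0.1] gap 0.0853 q [-0.29  0.12 -0.46  0.99 -0.   -0.29]
```

View pics/ad12.png

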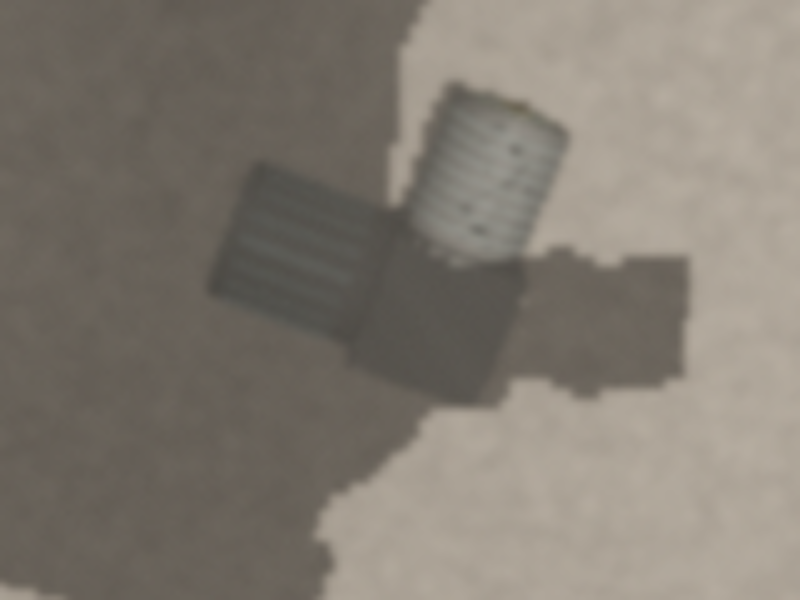

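View pics/w12.png

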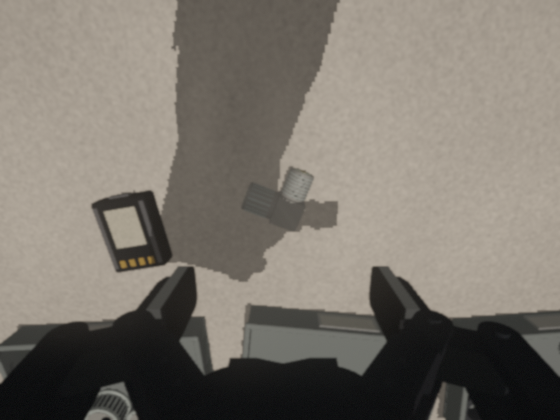

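In the crop, the block's top corners are at (400,208), (525,265), (480,402), (350,360). The sleeve's end edge runs from (260,165) to (210,292), and the port points up to (510,112). The battery is clear of it at wrist (133,230). Now to measure its pose.

Run:
```python
from h import *
c=np.load('pics/w12.npz')
f=lambda p:(p[0]/5+200-.4,p[1]/5+150-.4)
P=lambda p,z:onplane(c,f(p),z)[:2]
B=[P(p,.026) for p in [(400,208),(525,265),(480,402),(350,360)]]
S=[P(p,.013) for p in [(260,165),(210,292)]]
print('block edges',[np.linalg.norm(B[i]-B[(i+1)%4]).round(4) for i in range(4)],'sleeve w',np.linalg.norm(S[0]-S[1]))
sl=(S[0]+S[1])/2; be=(B[1]+B[2])/2
d=be-sl;print('run',np.linalg.norm(d),'angle',np.degrees(np.arctan2(d[1],d[0])),'mid',((be+sl)/2).round(4))
for a,b in [(B[0],B[1]),(B[3],B[2])]: print(np.degrees(np.arctan2(*(b-a)[::-1])))
for a,b in [(B[2],B[1]),(B[3],B[0]),(S[1],S[0])]: print('y',np.degrees(np.arctan2(*(b-a)[::-1])))
ed=[P(p,.013) for p in [(452,88),(568,135)]];pe=sum(ed)/2
print('port',pe.round(4), 'bc',(sum(B)/4).round(4))
```

```text
block edges [np.float64(0.0237), np.float64(0.0262), np.float64(0.0242), np.float64(0.0287)] sleeve w 0.02542341517812362
run 0.050082966388645574 angle 71.84739824659299 mid [ 0.4378 -0.058 ]
64.96086921550972
71.09973050373644
y 163.56448523435097
y 162.02309458343555
y 157.2460976656819
port [ 0.4088 -0.0327] bc [ 0.4411 -0.0453]
```

The run measures 50 mm against the given 52, the sleeve 25.4 mm against 26, and the x axis points at about 70.5°. That is within 0.55 rad of +y. The origin is at about (0.437, −0.058). I'll turn by +19.5°, descend, and look before closing.

Emit:
carry_out(motion=[{"jaw": 0.8,"tx": 0.4,"ty": -0.8,"tz": 2,"wx": 0,"wy": 0,"wz": 0},{"jaw": 0.8,"tx": 0,"ty": 0,"tz": 0,"wx": 0,"wy": 0,"wz": 9.75},{"jaw": 0.8,"tx": 0,"ty": 0,"tz": 0,"wx": 0,"wy": 0,"wz": 9.75},{"jaw": 0.8,"tx": 0,"ty": 0,"tz": 3,"wx": 0,"wy": 0,"wz": 0},{"jaw": 0.8,"tx": 0,"ty": 0,"tz": 3,"wx": 0,"wy": 0,"wz": 0},{"jaw": 0.8,"tx": 0,"ty": 0,"tz": 1,"wx": 0,"wy": 0,"wz": 0},{"jaw": 0.8,"tx": 0,"ty": 0,"tz": 0,"wx": 0,"wy": 0,"wz": 0}])

```text
clock: 30.35
tcp_pos: [0.4365, -0.0582, 0.2109]
orientation: [-0.001, 0.17, 0.985, 0.0]
wrist_force: [0.0, -0.2, 1.3]
finger_gap: 0.0771
```

Run:
```python
from h import *
st();c,im=shot('w13')
```

```text
t 30.35 tcp [ 0.4365 -0.0582  0.2109] yaw 160.46 tilt [-0.0015  0.0004] F [ 0.  -0.2  1.3] gap 0.0771 q [-0.32  0.22 -0.6   0.75 -0.    0.03]
```

View pics/w13.png

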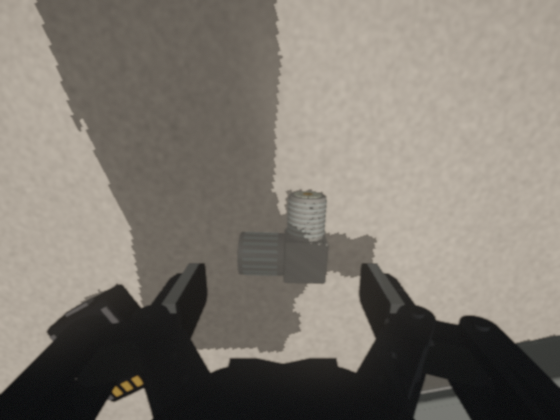

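The adapter is square to the jaws: sleeve end at x=238 and block end at x=328, with the midpoint at 283 between the fingers. I'll check the centring along the pads numerically.

Run:
```python
from h import *
c=np.load('pics/w13.npz')
im=cv2.imread('pics/w13.png');cv2.imwrite('pics/ad13.png',cv2.resize(im[180:300,210:370],None,fx=5,fy=5,interpolation=cv2.INTER_CUBIC))
print(proj(c,np.array([.4365,-.0582,.013])),proj(c,np.array([.4365,-.0582,.026])))
```

```text
[280.98963351 250.21458059] [280.85200862 259.58645321]
```

View pics/ad13.png

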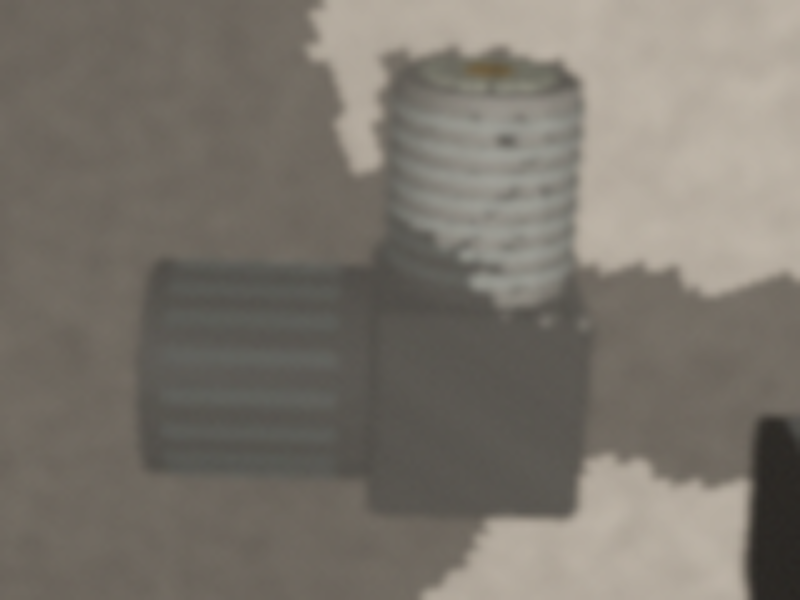

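Emit:
carry_out(motion=[{"jaw": 0.7,"tx": -0.1,"ty": 0.1,"tz": 2,"wx": 0,"wy": 0,"wz": 0},{"jaw": 0.6,"tx": 0,"ty": 0,"tz": 1,"wx": 0,"wy": 0,"wz": 0},{"jaw": 0.6,"tx": 0,"ty": 0,"tz": 0.6,"wx": 0,"wy": 0,"wz": 0},{"jaw": 0.5,"tx": 0,"ty": 0,"tz": 0.1,"wx": 0,"wy": 0,"wz": 0},{"jaw": 0.5,"tx": 0,"ty": 0,"tz": 0,"wx": 0,"wy": 0,"wz": 0},{"jaw": 0,"tx": 0,"ty": 0,"tz": 0,"wx": 0,"wy": 0,"wz": 0},{"jaw": 0,"tx": 0,"ty": 0,"tz": 0,"wx": 0,"wy": 0,"wz": 0},{"jaw": 0,"tx": 0,"ty": 0,"tz": 0,"wx": 0,"wy": 0,"wz": 0},{"jaw": 0,"tx": 0,"ty": 0,"tz": 0,"wx": 0,"wy": 0,"wz": 0}], force=40)

```text
clock: 31.52
tcp_pos: [0.4378, -0.0574, 0.175]
orientation: [0.001, 0.169, 0.986, -0.0]
wrist_force: [-1.0, -0.5, 5.6]
finger_gap: 0.0515
```

Run:
```python
from h import *
st();c,im=shot('w14')
```

```text
t 31.52 tcp [ 0.4378 -0.0574  0.175 ] yaw 160.49 tilt [ 0.0011 -0.0007] F [-1.  -0.5  5.6] gap 0.0515 q [-0.31  0.27 -0.64  0.66 -0.    0.03]
```

View pics/w14.png

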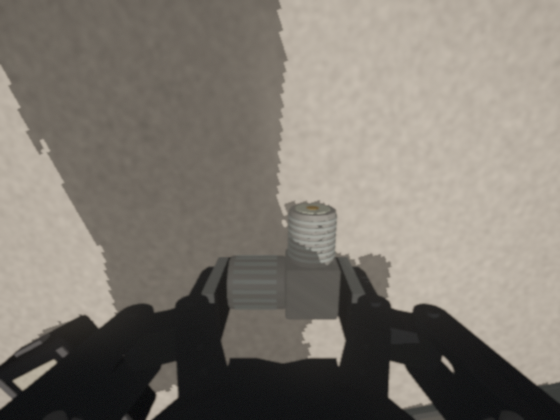

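Gripped at 51.5 mm. I'll lift, turn to the tray's yaw (about −4.3°), and go above its free near part.

Emit:
carry_out(motion=[{"jaw": 0,"tx": 0,"ty": 0,"tz": -1.6,"wx": 0,"wy": 0,"wz": 0},{"jaw": 0,"tx": 0,"ty": 0,"tz": -3.5,"wx": 0,"wy": 0,"wz": 0},{"jaw": 0,"tx": 0,"ty": 0,"tz": -3.5,"wx": 0,"wy": 0,"wz": 0},{"jaw": 0,"tx": 0,"ty": 0,"tz": 0,"wx": 0,"wy": 0,"wz": -7.6},{"jaw": 0,"tx": 0,"ty": 0,"tz": 0,"wx": 0,"wy": 0,"wz": -7.6},{"jaw": 0,"tx": -2,"ty": 0.9,"tz": 0,"wx": 0,"wy": 0,"wz": 0},{"jaw": 0,"tx": -4,"ty": 1.8,"tz": 0,"wx": 0,"wy": 0,"wz": 0},{"jaw": 0,"tx": -4,"ty": 1.8,"tz": 0,"wx": 0,"wy": 0,"wz": 0},{"jaw": 0,"tx": -4,"ty": 1.8,"tz": 0,"wx": 0,"wy": 0,"wz": 0},{"jaw": 0,"tx": -3.1,"ty": 1.4,"tz": 0,"wx": 0,"wy": 0,"wz": 0},{"jaw": 0,"tx": 0,"ty": 0,"tz": 0,"wx": 0,"wy": 0,"wz": 0},{"jaw": 0,"tx": 0,"ty": 0,"tz": 0,"wx": 0,"wy": 0,"wz": 0}])

```text
clock: 33.08
tcp_pos: [0.6129, 0.0068, 0.2596]
orientation: [-0.001, 0.037, 0.999, -0.0]
wrist_force: [-0.3, 0.1, -1.1]
finger_gap: 0.051
```

Run:
```python
from h import *
st();c,im=shot('w15')
```

```text
t 33.08 tcp [0.6129 0.0068 0.2596] yaw 175.7 tilt [-0.0024  0.0001] F [-0.3  0.1 -1.1] gap 0.0510 q [-0.12  0.46 -0.1   1.01 -0.   -0.04]
```

View pics/w15.png

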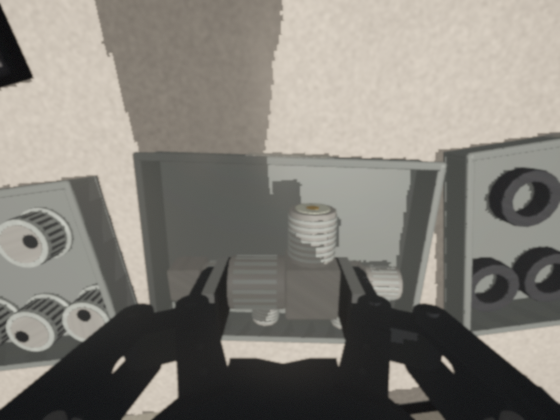

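Run:
```python
from h import *
c=np.load('pics/w15.npz')
a=onplane(c,(136,153),.035);b=onplane(c,(442,163),.035)
d=(b-a)/np.linalg.norm(b-a); x=np.array([d[1],-d[0],0]);ctr=(a+b)/2+.07*x
print(a.round(4),b.round(4),np.linalg.norm(a-b),'yaw',np.degrees(np.arctan2(x[1],x[0])),'ctr',ctr.round(4))
r=np.array([.6129,.0068,0])-ctr; print('tray coords',r@x,r@d)
im=cv2.imread('pics/w15.png');cv2.imwrite('pics/ad15.png',cv2.resize(im[140:350,120:460],None,fx=2.3,fy=2.3,interpolation=cv2.INTER_CUBIC))
```

```text
[ 0.5498 -0.0824  0.035 ] [0.5711 0.115  0.035 ] 0.1985342171096318 yaw -6.1623534480587745 ctr [0.6301 0.0088 0.035 ]
tray coords -0.01686852777461666 -0.0037952923226826645
```

View pics/ad15.png

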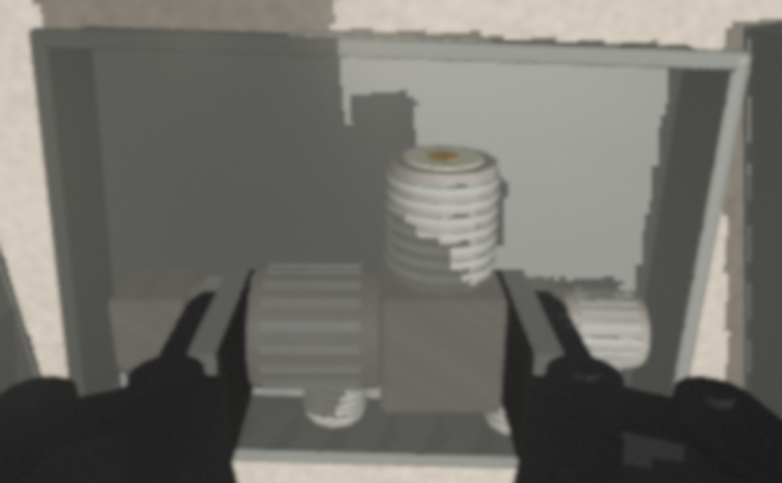

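Tray coordinates are (−17, −4) mm. That leaves 12 mm to the near wall and 16 mm to the stock. Lowering.

Emit:
carry_out(motion=[{"jaw": 0,"tx": 0,"ty": 0,"tz": 2,"wx": 0,"wy": 0,"wz": 0},{"jaw": 0,"tx": 0,"ty": 0,"tz": 3,"wx": 0,"wy": 0,"wz": 0},{"jaw": 0,"tx": 0,"ty": 0,"tz": 2,"wx": 0,"wy": 0,"wz": 0},{"jaw": 0,"tx": 0,"ty": 0,"tz": 0.6,"wx": 0,"wy": 0,"wz": 0},{"jaw": 0,"tx": 0,"ty": 0,"tz": 0.2,"wx": 0,"wy": 0,"wz": 0},{"jaw": 0,"tx": 0,"ty": 0,"tz": 0.1,"wx": 0,"wy": 0,"wz": 0},{"jaw": 0,"tx": 0,"ty": 0,"tz": 0,"wx": 0,"wy": 0,"wz": 0},{"jaw": 0,"tx": 0,"ty": 0,"tz": 0,"wx": 0,"wy": 0,"wz": 0}])

```text
clock: 34.12
tcp_pos: [0.614, 0.0067, 0.182]
orientation: [0.001, 0.038, 0.999, -0.0]
wrist_force: [0.3, 0.2, -1.2]
finger_gap: 0.051
```

Emit:
carry_out(motion=[{"jaw": 0,"tx": 0,"ty": 0,"tz": 0.1,"wx": 0,"wy": 0,"wz": 0},{"jaw": 0,"tx": 0,"ty": 0,"tz": 0.1,"wx": 0,"wy": 0,"wz": 0},{"jaw": 0,"tx": 0,"ty": 0,"tz": 0.1,"wx": 0,"wy": 0,"wz": 0},{"jaw": 0,"tx": 0,"ty": 0,"tz": 0.05,"wx": 0,"wy": 0,"wz": 0},{"jaw": 0,"tx": 0,"ty": 0,"tz": 0,"wx": 0,"wy": 0,"wz": 0}])

```text
clock: 34.75
tcp_pos: [0.6137, 0.0068, 0.1781]
orientation: [0.0, 0.038, 0.999, -0.0]
wrist_force: [-1.4, 0.1, 2.0]
finger_gap: 0.0515
```

Contact begins at z 0.178, which is the grasp height plus 3 mm. I'll seat it, release, lift and back off.

Emit:
carry_out(motion=[{"jaw": 0,"tx": 0,"ty": 0,"tz": 0.03,"wx": 0,"wy": 0,"wz": 0},{"jaw": 0.5,"tx": 0,"ty": 0,"tz": 0,"wx": 0,"wy": 0,"wz": 0},{"jaw": 0.5,"tx": 0,"ty": 0,"tz": 0,"wx": 0,"wy": 0,"wz": 0},{"jaw": 0.5,"tx": 0,"ty": 0,"tz": 0,"wx": 0,"wy": 0,"wz": 0},{"jaw": 0.5,"tx": 0,"ty": 0,"tz": -1,"wx": 0,"wy": 0,"wz": 0},{"jaw": 0.5,"tx": 0,"ty": 0,"tz": -3,"wx": 0,"wy": 0,"wz": 0},{"jaw": 0.5,"tx": 0,"ty": 0,"tz": -5,"wx": 0,"wy": 0,"wz": 0},{"jaw": 0.5,"tx": 0,"ty": 0,"tz": -5,"wx": 0,"wy": 0,"wz": 0},{"jaw": 0.5,"tx": 5,"ty": 0,"tz": -3,"wx": 0,"wy": 0,"wz": 0},{"jaw": 0.5,"tx": 5,"ty": 0,"tz": -3,"wx": 0,"wy": 0,"wz": 0},{"jaw": 0.5,"tx": 0,"ty": 0,"tz": 0,"wx": 0,"wy": 0,"wz": 0},{"jaw": 0.5,"tx": 0,"ty": 0,"tz": 0,"wx": 0,"wy": 0,"wz": 0}])

```text
clock: 36.25
tcp_pos: [0.5144, 0.0142, 0.3783]
orientation: [0.001, 0.038, 0.999, -0.0]
wrist_force: [0.7, -0.4, 0.2]
finger_gap: 0.0638
```

Run:
```python
from h import *
st();shot('w16');_,s=shot('s16','scene');_,t=shot('t16','top')
cv2.imwrite('pics/s16c.png',cv2.resize(s[180:390,100:480],None,fx=2.1,fy=2.1,interpolation=cv2.INTER_CUBIC))
cv2.imwrite('pics/t16c.png',cv2.resize(t[90:245,125:445],None,fx=2.5,fy=2.5,interpolation=cv2.INTER_CUBIC))
```

```text
t 36.25 tcp [0.5144 0.0142 0.3783] yaw 175.69 tilt [ 0.0023 -0.0004] F [ 0.7 -0.4  0.2] gap 0.0638 q [-0.13  0.2  -0.16  1.2  -0.   -0.05]
```

View pics/s16c.png

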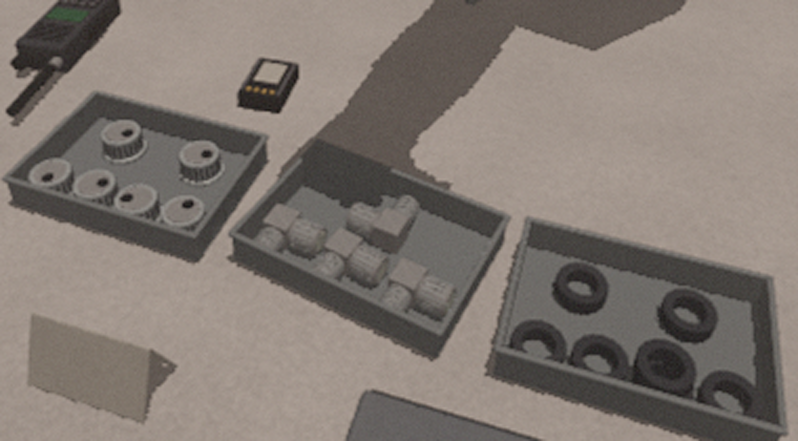

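View pics/t16c.png

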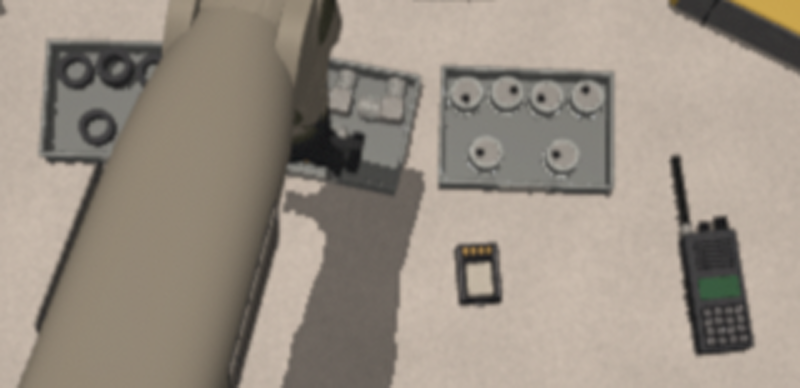

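View pics/w16.png

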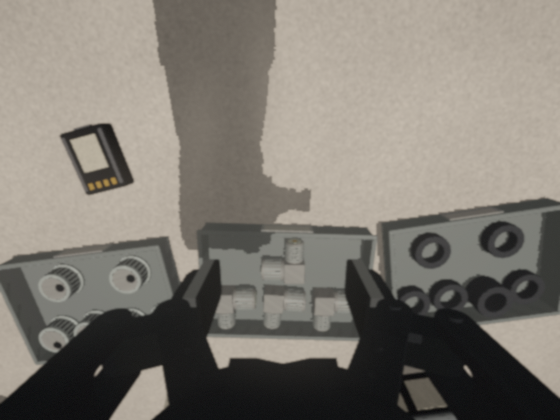

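The scene and wrist views show all five parts on their trays' floors and clear of the stock:
- **Knobs:** scene crop (122,140) and (199,162).
- **Adapter:** lying flat at scene crop (385,222), wrist (285,268).
- **Cores:** scene crop (580,288) and (687,314).

The battery and radio are where they were, and the gripper touches nothing.

Run:
```python
from h import *
print(env.hand_in())
```

```text
the job is handed in; nothing more can be done
None
```

All five parts are back: the two ring cores, then the two tuning knobs, then the right-angle adapter, each set on the floor of the grey tray that holds its kind. I handed the job in at about 36 s of the 115 s allowed.

- **Setting down:** I lowered each part until the wrist felt 2–6 N of contact, then opened the jaws. Every time, contact came about 3 mm above the height where I had gripped the part, which matches the tray floor's thickness.
- **Last pictures:** The scene and wrist views show every part the same way up as before, clear of the stock and walls. The battery, the radio and the orange look-alike tray were not touched. The arm hid the adapter and one core from the top camera, so those two rest on the other two views.
- **Disagreements:** Tray positions measured from the top and wrist cameras differed by up to about 7 mm, less than the clearances I left. My first move call was refused for missing keys, and nothing moved.

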